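# Clamp a data logger in the read-out station with its eccentric knob and start the read-out

## Robot

A 7-joint arm with a two-finger parallel gripper is mounted at the origin on the work surface. World frame = base frame: x ahead of the robot, y to its left, z up, the work surface at z = 0. Lengths are in m, angles in rad, forces in N, time in s.
With the tool pointing down it reaches from about 0.4 to 0.85 m from the base axis. Payload 4.5 kg.
Tool frame: the origin (TCP) lies at the very end of the fingers, on their centre line; the grasp point (between the pads) lies 19 mm behind it; z points along the fingers, x is the direction in which the jaws open and shut, and the axes are right-handed (so a half turn about z gives the same grasp; the last joint's range is limited). The gripper opens to 88 mm and grips with 3 to 60 N. Pads are 18 mm wide; open, the fingers measure 123 mm over their backs; the gripper's body (75 mm by 187 mm) begins 45 mm behind the grasp point.
Start: joints at [1.203, 0.689, -0.195, 1.565, 0.157, 0.902, -0.215], TCP at [0.244, -0.575, 0.239] pointing down, gripper open.
Joint ranges: [-3.01, 3.01], [-0.46, 2.08], [-1.47, 1.51], [0.13, 2.56], [-1, 4.14], [0.04, 2.09], [-2.66, 2.66]. Speed limits (rad/s): [2.57, 2.57, 3.14, 3.14, 3.14, 3.14, 3.14].

## Interface

Orientations are given as a rotation vector (axis times angle).
In Python, from station import telemetry, viewer, bot gives the robot as it stands. The module is installed in compiled form; this text tells all that it offers.
- The arm moves only by the tool move_arm, never from a script. Its argument "rows" is one flat list of numbers, 7 for each row, row after row: the closure, from 0 (fully open) to 1 (shut), then the shift along the world's x, y, z in cm, then the turn, a rotation vector about the world's x, y, z in degrees. In form: [claw, dx, dy, dz, rx, ry, rz, claw, dx, dy, dz, rx, ry, rz, ...]. A call has 1 to 5 rows; each row shifts and turns the pose as measured when the row begins; what a row does not reach is not made up. A row lasts 1/12 s, in which the tool goes at most 41.7 mm and 7.16 degrees, less where a joint would pass 70% of its speed; a pose out of reach is approached as far as the arm can. A call with a gripper value outside its range is refused whole. The fingers move at their own pace and stop on an object; "squeeze" is the grip in N (left out, the last holds). Time passes only in rows, so rows that do not move let the fingers close. It gives the time, the measured TCP pose, the force and the opening at its end, in the units of the state.
- telemetry.get_obs(): the state, without advancing time (a new reading comes with each control period).
- viewer.read_camera(name): name is "scene" or "top" or "wrist"; returns a dict with "img" (384x512x3 uint8, red, green, blue), "fx", "fy", "cx", "cy" (pixels), "position" and "orientation" of the camera in the world. Camera axes: x right, y up, looking along -z (the intrinsics and any distortion apply to the point x, -y, -z); pixel columns grow to the right and rows downward; lengths in m; the calibration is good to about 2 mm. A picture is of the moment at which its call begins. There is no depth.
- bot.close_job(): hands the job in, once; it reports no verdict.
The state is a dict: "time": time; "joint_positions": joint angles; "dq": joint speeds; "tau": joint torques, N m; "ee_pos": TCP position; "tool_rot": TCP orientation; "wrist_force": force on the tool from outside, world axes, zero at the start; "torque": the same for the moment, N m; "opening": finger opening in m.
Only numpy, scipy, OpenCV 4.12 (cv2) and the standard library are available. Lean on these libraries where they do the work, as an engineer would, in place of code of your own. Each camera call takes 0.05 s, during which the arm holds its last target.

## Task

Turn the orange eccentric knob on the read-out station back so that its steel lobe is well clear of the cradle, then take the blue-banded logger from the rack, lay it in the cradle between fence and cam and slide it fully home against the end stop, and let go. Turn the knob clockwise until the lobe bears firmly on the logger and holds it against the fence, let go of the knob, and only then push the red switch lever fully over, away from the robot, to start the read-out. Leave the two white-banded loggers and everything else on the bench alone, and do not drop the logger.

Things in the scene. Friction and masses are not known exactly. Their poses are not given: they have to be found in the camera images.
- station: Read-out station, fixed; place and heading vary. Dark steel plate 18 mm thick spanning x -75..125, y -80..95 mm. Origin on the bench under the cradle's centre; x along the cradle to its end stop, away from the robot give or take 0.3 rad, z up. Cam axis at x 50, y -42 mm.
- cradle (a point): Cradle centre, 40 mm above the bench, axes as the station's: a logger at home has its origin here and lies along x. Two aluminium supports, tops at this height, carry it: x -65..-47 and x 30..65 mm, y -15..15; between them it is free down to the plate (18 mm above the bench).
- fence (a point): Centre of the head fence's face, station x 47.5, y +14, z 54 mm. Two aluminium fences, 10 mm thick, stand on the +y side with faces at y +14: station x 30..65 up to 62 mm above the bench and x -65..-50 up to 54 mm. The logger's sides are held against them.
- stop (a point): Centre of the end stop's contact face: station x 65, y 0, z 54 mm; axes as the station's. The logger's nose is here when home. The stop is 12 mm thick and reaches 66 mm above the bench.
- cam: Eccentric and knob in one piece, turning about an upright axis at station x 50, y -42 mm, through its origin 18 mm above the bench; x axis to the lobe, z up. Steel disc 40 mm across, 46..64 mm above the bench, centre 12 mm off the axis. On a 20 mm stem an orange bar, 74..100 mm above the bench, 40 mm long (cam x), 12 mm wide, centred on the axis, white dot at its lobe end.
- lobe (a point): Lobe tip: rim point of the disc farthest (32 mm) from the axis, red dot inside it, 55 mm above the bench, axes as the cam's. Call the lobe's heading, clockwise from above from station -x, its turn: 0 clear, under 0.5 rad (tip beyond 27 mm from the cradle's centre line) a logger goes in, 1.57 points at the cradle and blocks it. Starts 1.25..1.75, stops -0.25 and 1.9.
- knob_grip (a point): On the knob's axis inside the bar, 93 mm above the bench: grip from above across the 12 mm width (cam y); tips 72 mm or more above the bench clear disc and logger. Turning takes 0.12 N m; it stays as left. Turned clockwise from clear the lobe meets a logger on the fence at a turn of 0.73 rad; about 0.1 to 0.2 more (about 0.3 to 0.4 N m) clamps it, drawing it to the stop.
- rack: Fixed dark rack 150 x 225 mm, place and heading vary; origin on the bench under its centre. Three seats 75 mm apart along y; loggers lie along its x, noses to +x. Each seat has two blocks with tops 40 mm above the bench, x -65..-47 and 41..59 mm, lips up to 46 mm; between them it is free down to 15 mm.
- logger: Logger to read: steel tube 26 mm across (x -52..30) with blue band, grey square head 28 x 28 mm (x 30..65) with blue tag, dark square tail cap 28 x 28 mm (x -65..-52); 130 mm long, 0.15 to 0.28 kg. Origin mid-length on its underside, x towards the head, z up; axis 14 mm above the origin. In any of the three rack seats.
- logger_grip (a point): On the logger's axis at x -18 mm, near its centre of mass: the place to grip the 26 mm tube from above, clear of seat blocks, fences and cam.
- logger_nose (a point): Centre of the logger's head end face (x 65, 14 mm above its underside); axes as the logger's.
- logger_b: Like the logger but with white band and tag, lies in the rack; leave it alone.
- logger_c: Like logger_b; leave it alone.
- start (a joint): Switch lever, rad: 0 leans towards station -x (starts at 0 to 0.15), 1.0 is fully over towards +x. It stays where it is left; about 2 N at its ball moves it.
- switch (a point): Pivot of the switch lever (axis along station y) at station x 85, y 65 mm, 40 mm above the bench, axes as the station's. The grey switch block around it spans station x 50..120, y 40..90 mm, up to 43 mm above the bench.
- start_tip (a point): Centre of the lever's red ball, 26 mm across, 50 mm from the pivot; with the lever at 0 it is at station x 61, y 65 mm and 84 mm above the bench.
- bottle: Loose closed bottle, 62 mm across, 200 mm tall, near the robot's right; leave it.
- mug: Loose white mug, 76 mm across, 90 mm tall, beyond the rack; leave it.
- spare: Loose small steel logger standing upright, 28 mm across, 85 mm tall, at the back; leave it.
- driver: Loose screwdriver, 200 mm, lying at the back; leave it.
Things that resemble listed ones, but are neither listed nor needed, are in the scene too. What is shaped like the logger but green or purple is not meant.

How it is judged:
On the way, in this order (a step that is already met when the one before it is completed fails the run):
1. the knob is turned back so that the lobe is clear of the cradle (its tip more than 27 mm from the cradle's centre line), the logger still in the rack (y of lobe in the frame of station below -0.027 m and distance of logger from where it was at the start of the episode below 0.02 m), for 0.2 s.
2. the blue-banded logger lies in the cradle with its nose against the end stop, let go, the lobe still clear (x of logger_nose in the frame of stop between -0.004 and 0.003 m and y of logger_nose in the frame of stop between -0.012 and 0.004 m and z of logger_nose in the frame of stop between -0.004 and 0.004 m and angle between the x axis of logger and the x axis of station, either way round below 0.08 rad and contact force between the fingers and logger below 0.2 N and y of lobe in the frame of station below -0.024 m), for 0.2 s.
3. the lobe bears on the logger with more than 2 N, logger home against fence and stop, fingers off knob and logger (x of logger_nose in the frame of stop between -0.004 and 0.003 m and y of logger_nose in the frame of stop between -0.004 and 0.004 m and z of logger_nose in the frame of stop between -0.004 and 0.004 m and angle between the x axis of logger and the x axis of station, either way round below 0.08 rad and contact force between cam and logger above 2 N and contact force between the fingers and cam below 0.2 N and contact force between the fingers and logger below 0.2 N), for 0.2 s.
4. the switch lever is pushed over (above 0.8 rad) (value of joint start above 0.8 rad), for 0.1 s.
At the end, for the whole second after the job is handed in: The blue-banded logger lies at rest in the cradle: nose within 4 mm of the end stop, within 4 mm of its place against the fence and in height, parallel to the cradle within 0.08 rad; the cam's lobe presses on it with more than 2 N with the knob let go; the switch lever is over (above 0.8 rad) (x of logger_nose in the frame of stop between -0.004 and 0.003 m and y of logger_nose in the frame of stop between -0.004 and 0.004 m and z of logger_nose in the frame of stop between -0.004 and 0.004 m and angle between the x axis of logger and the x axis of station, either way round below 0.08 rad and contact force between cam and logger above 2 N and value of joint start above 0.8 rad and linear speed of logger below 0.02 m/s); the robot touches nothing.
It fails at once if a white-banded logger is moved by more than 20 mm (distance of any of logger_b, logger_c from where it was at the start of the episode above 0.02 m).
It fails at once if the bottle, mug, spare logger or screwdriver is moved by more than 30 mm (distance of any of bottle, mug, spare, driver from where it was at the start of the episode above 0.03 m).
It fails at once if the logger falls onto the station plate, the rack plate or the bench, or hits something fast after a drop (height (world z) of logger below 0.028 m or (linear speed of logger above 0.5 m/s and contact force between the fingers and logger below 0.05 N)).
It fails at once if the switch is thrown while the lobe does not bear on the logger (value of joint start above 0.8 rad and not (contact force between cam and logger above 0.5 N)).
It also fails if it takes over 72 s, if anything falls off the work surface, if the arm or the gripper's body presses on something with over 40 N, if the wrist force passes 120 N, or if a joint passes its speed limit or range.

## Working session

There is one attempt and no reset: what is moved stays moved. The work goes in short steps, Python scripts to look and compute and a tool call to move; the robot and the scene stay as the last step left them, time stands still between calls to the robot, and variables do not carry over. Pictures are saved under pics/ and viewed, and the job is handed in when it is done.

Besides the shell and the picture viewer there is one more tool, called after "Emit:" by a JSON object that holds its "name" and its "arguments", one argument or row to a line. move_arm: Moves the arm, as the interface text tells. Its arguments: {"type":"object","properties":{"rows":{"type":"array"},"squeeze":{"type":"number"}},"required":["rows"]}

```bash
mkdir -p pics; cat > h.py <<'E'
import numpy as np, cv2
from scipy.spatial.transform import Rotation as R
from station import telemetry, viewer, bot
def cam(name):
    c=viewer.read_camera(name); return c
def rot(c):
    o=np.array(c['orientation'],float)
    if o.shape==(3,3): return o
    if o.size==4: return R.from_quat(o).as_matrix()
    return R.from_rotvec(o).as_matrix()
def ray(c,u,v):
    d=np.array([(u-c['cx'])/c['fx'],-(v-c['cy'])/c['fy'],-1.0]); return np.array(c['position']),rot(c)@d
def onz(c,u,v,z):
    p,d=ray(c,u,v); return p+d*(z-p[2])/d[2]
def proj(c,P):
    q=rot(c).T@(np.array(P)-np.array(c['position'])); return np.array([c['cx']+c['fx']*q[0]/-q[2], c['cy']-c['fy']*q[1]/-q[2]])
def save(c,fn,s=1,box=None):
    im=c['img']
    if box: im=im[box[1]:box[3],box[0]:box[2]]
    im=cv2.resize(im,None,fx=s,fy=s,interpolation=cv2.INTER_CUBIC)
    cv2.imwrite('pics/'+fn,im[:,:,::-1])
E
python3 - <<'E'
from h import *
import pickle
o=telemetry.get_obs(); print(o)
for n in ['top','scene','wrist']:
    c=cam(n); save(c,n+'0.png',1.5); print(n,{k:v for k,v in c.items() if k!='img'})
    pickle.dump(c,open(n+'0.pkl','wb'))
E
```

```text
{'time': 0.0, 'joint_positions': array([ 1.20279787,  0.69001326, -0.19451353,  1.56634009,  0.15730652,
        0.90249936, -0.21511511]), 'dq': array([ 1.18339980e-04, -1.30290035e-03, -1.11697623e-03,  4.15695063e-05,
        1.03688593e-03, -1.14006766e-03, -8.57466122e-04]), 'tau': array([-5.66449617e-04, -5.27564371e+01, -1.26662493e+00, -1.53431654e+01,
       -5.25436469e-02,  6.62211474e-03,  1.59248125e-04]), 'ee_pos': array([ 0.24412523, -0.57465974,  0.23789281]), 'tool_rot': array([-2.61935355e+00,  1.73287385e+00,  2.55854925e-03]), 'wrist_force': array([-0.17116288,  0.32810933,  0.44988265]), 'torque': array([ 0.01211547, -0.00930859, -0.00110723]), 'opening': 0.0881224410632303}
top {'fx': 360.08960874455516, 'fy': 360.08960874455516, 'cx': 251.36508927557583, 'cy': 194.3916319299402, 'position': array([ 0.43761774, -0.06958107,  1.18494287]), 'orientation': array([ 0.06919272, -0.11217482, -1.55164661])}
scene {'fx': 445.3207104540665, 'fy': 445.3207104540665, 'cx': 258.20933911502925, 'cy': 192.62800650763361, 'position': array([1.0859805 , 0.84031414, 0.79386022]), 'orientation': array([0.3419632 , 1.26123405, 2.37671168])}
wrist {'fx': 324.1926842372688, 'fy': 324.1926842372688, 'cx': 246.26817541164195, 'cy': 194.7007778279156, 'position': array([ 0.31762524, -0.54422789,  0.3824111 ]), 'orientation': array([-0.27585375,  0.18557358, -1.15922235])}
```

View pics/top0.png

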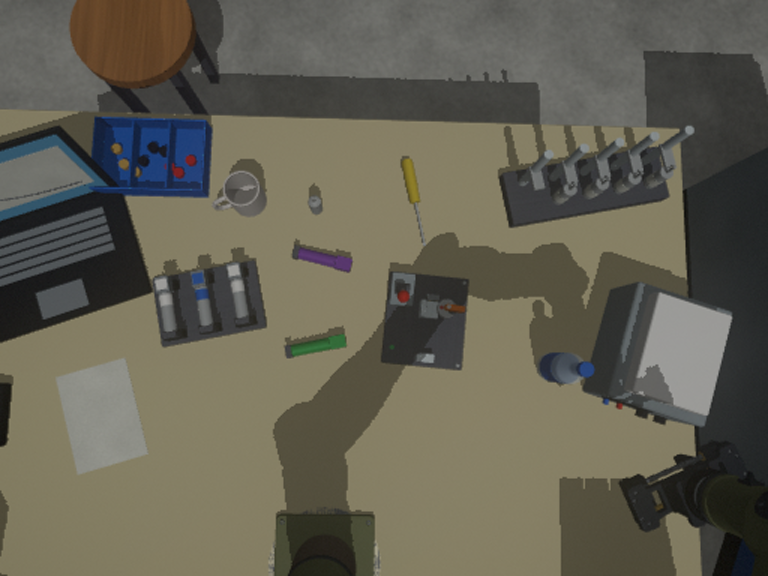

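View pics/scene0.png

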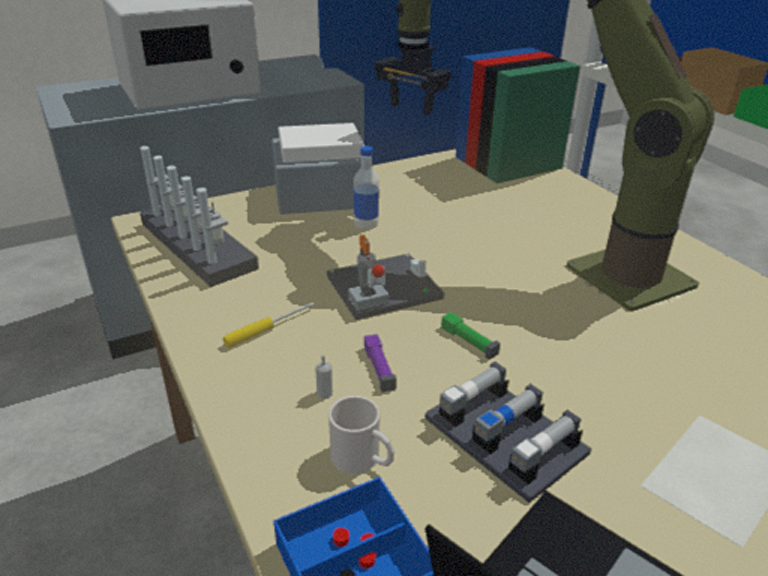

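View pics/wrist0.png

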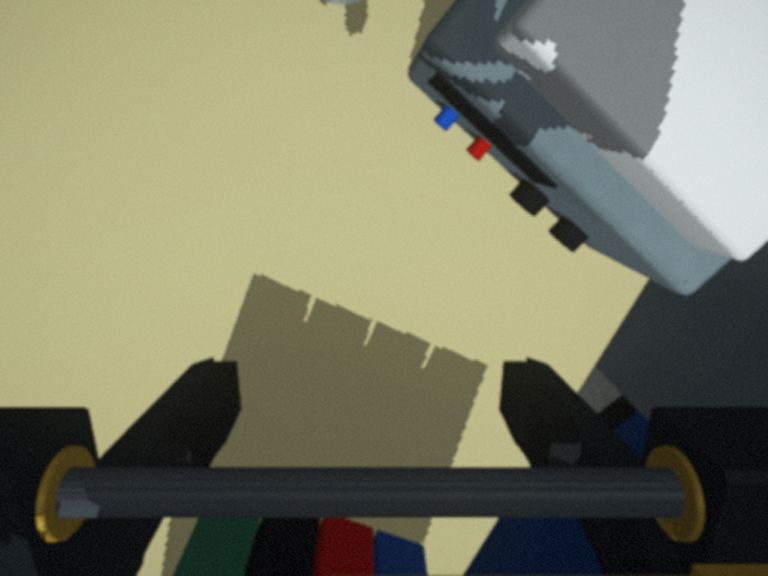

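The top view shows the station at about (425,320), with the orange knob at (452,309) and the red ball at (403,295). The rack is at (208,302). Logger candidates in the 1.5x picture:
- blue band (203,300)
- white bands (167,306) and (238,293)
- purple (322,257) and green (316,346), both decoys
- spare (315,203)

I choose the blue band and will check it in a crop.

```bash
python3 - <<'E'
from h import *
import pickle
c=pickle.load(open('top0.pkl','rb'))
save(c,'st_top.png',8,(250,175,320,250)); save(c,'rk_top.png',8,(95,165,185,235))
s=pickle.load(open('scene0.pkl','rb')); save(s,'st_sc.png',8,(215,150,300,215))
E
```

```text
(no output)
```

View pics/st_top.png

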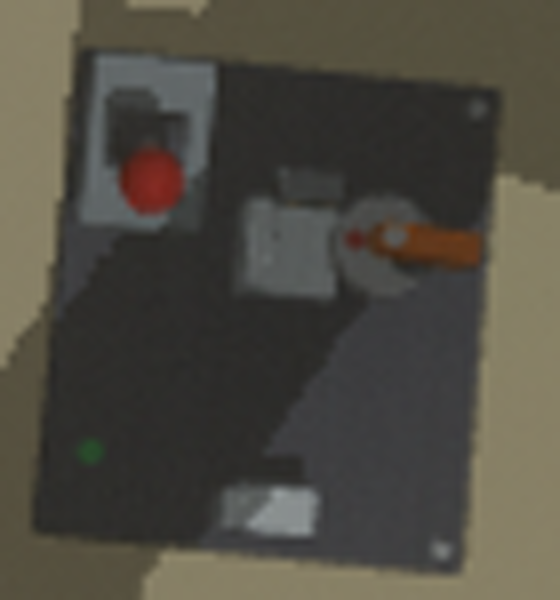

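View pics/rk_top.png

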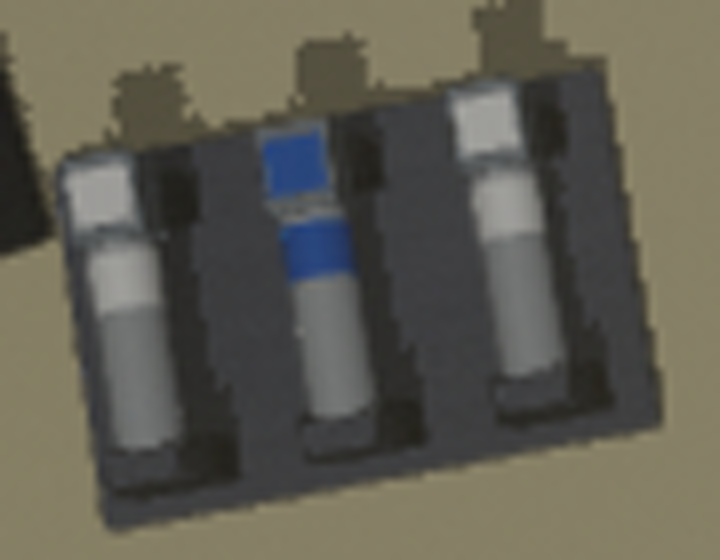

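View pics/st_sc.png

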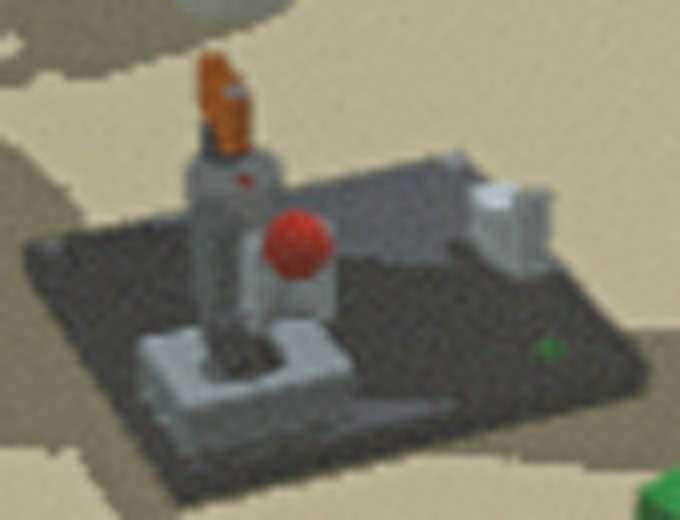

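The blue tag and band at crop (320,200), roughly top pixel (135,190), confirm the middle seat. The lobe dot points at the cradle. Next I measure the rough station and rack poses.

```bash
cat >> h.py <<'E'
def fit2(local,world):
    a=np.array(local)[:,:2];b=np.array(world)[:,:2]
    am,bm=a.mean(0),b.mean(0);A=a-am;B=b-bm
    th=np.arctan2((A[:,0]*B[:,1]-A[:,1]*B[:,0]).sum(),(A*B).sum())
    Rm=np.array([[np.cos(th),-np.sin(th)],[np.sin(th),np.cos(th)]])
    t=bm-Rm@am; res=(a@Rm.T+t-b)
    return th,t,np.abs(res).max()
def app(th,t,p):
    return np.array([[np.cos(th),-np.sin(th)],[np.sin(th),np.cos(th)]])@np.array(p)+t
E
python3 - <<'E'
from h import *
import pickle
c=pickle.load(open('top0.pkl','rb'))
k=lambda u,v,z,o:onz(c,u/8+o[0]-.5,v/8+o[1]-.5,z)
o=(250,175)
W=[k(80,50,.018,o),k(500,90,.018,o),k(462,572,.018,o),k(33,530,.018,o)]
th,t,r=fit2([(.125,.095),(.125,-.08),(-.075,-.08),(-.075,.095)],W); print('station',th,t,r)
cam_ax=app(th,t,(.05,-.042)); print('camaxis',cam_ax,'tip',app(th,t,(.061,.065)))
ld=k(356,239,.064,o)[:2]-cam_ax
wd=k(397,236,.100,o)[:2]-cam_ax
# turn: heading clockwise from station -x
for d in(ld,wd): print('turn',np.mod(th+np.pi-np.arctan2(d[1],d[0]),2*np.pi),np.linalg.norm(d))
o=(95,165)
n=k(295,165,.068,o);q=k(338,435,.068,o)
print('logger head tag',n,'tail',q,'head', np.arctan2(*(n-q)[:2][::-1]))
h=k(297,165,.068,o);b=k(318,248,.066,o); print(h,b)
x=R.from_rotvec(telemetry.get_obs()['tool_rot']).as_matrix();print(x)
E
```

```text
station -0.08112831995896307 [ 0.48903055 -0.21038689] 0.002177203373409764
camaxis [ 0.53546244 -0.25630071] tip [ 0.55509747 -0.15054408]
turn 1.6542887021703396 0.023050649157002837
turn 1.6448399166161123 0.012539543413090451
logger head tag [0.58971284 0.2736945  0.068     ] tail [0.48544275 0.25172813 0.068     ] head 0.20763188971810492
[0.58972787 0.27292574 0.068     ] [0.55771451 0.26374046 0.066     ]
[[ 3.91148085e-01 -9.20327544e-01 -6.22682869e-04]
 [-9.20326776e-01 -3.91148566e-01  1.19325754e-03]
 [-1.34174930e-03  1.06331314e-04 -9.99999094e-01]]
```

Emit:
{"name": "move_arm", "arguments": {
  "rows": [0.4,0,0,3.5,0,0,6,0.4,1.5,1.5,3,0,0,6,0.4,2.5,2.5,1.5,0,0,6,0.4,2.8,2.8,0,0,0,6,0.4,2.8,2.8,0,0,0,6],
  "squeeze": 40
}}

```text
time: 0.57
ee_pos: [0.331, -0.4824, 0.3177]
tool_rot: [2.972, -0.994, -0.018]
wrist_force: [1.3, -0.3, -0.5]
opening: 0.0567
```

Emit:
{"name": "move_arm", "arguments": {
  "rows": [0.4,2.8,2.8,0,0,0,6,0.4,2.8,3,0,0,0,6,0.4,2.8,3,0,0,0,6,0.4,2.8,3,-1,0,0,6,0.4,2.8,3,-1,0,0,5]
}}

```text
time: 0.98
ee_pos: [0.4725, -0.3324, 0.3009]
tool_rot: [3.121, -0.182, -0.007]
wrist_force: [1.0, -0.3, 0.1]
opening: 0.0527
```

Emit:
{"name": "move_arm", "arguments": {
  "rows": [0.4,2.5,3,-1.5,0,0,0,0.4,2.5,3,-1.5,0,0,0,0.4,1.5,2,-1.5,0,0,0,0.4,0.5,0.5,-1,0,0,0]
}}

```text
time: 1.32
ee_pos: [0.548, -0.2377, 0.2457]
tool_rot: [3.128, -0.159, 0.003]
wrist_force: [-0.5, 0.6, 0.5]
opening: 0.0529
```

```bash
python3 - <<'E'
from h import *
import pickle
c=cam('wrist'); save(c,'w1.png',1.5); pickle.dump(c,open('w1.pkl','wb'))
o=telemetry.get_obs(); print(o['time'],o['ee_pos'],o['tool_rot'],o['joint_positions'])
E
```

```text
1.3667 [ 0.54722222 -0.23770173  0.24400742] [ 3.12883842e+00 -1.57893146e-01 -1.22470867e-03] [ 0.59483419  0.67183626 -0.46895462  1.64234591  0.3738089   0.91637917
 -0.11770283]
```

View pics/w1.png

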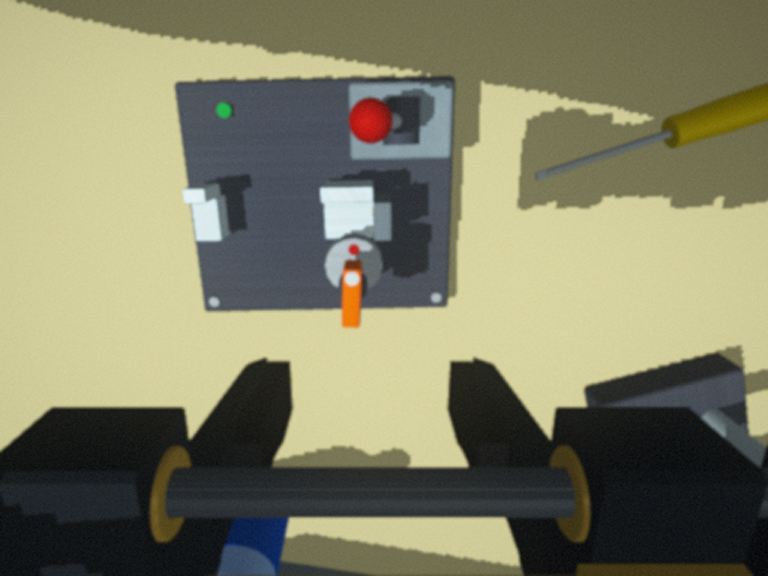

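```bash
python3 - <<'E'
from h import *
import pickle
c=pickle.load(open('w1.pkl','rb'))
save(c,'w1a.png',4,(110,45,310,195))
save(c,'w1b.png',4,(110,95,310,225))
E
```

```text
(no output)
```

View pics/w1a.png

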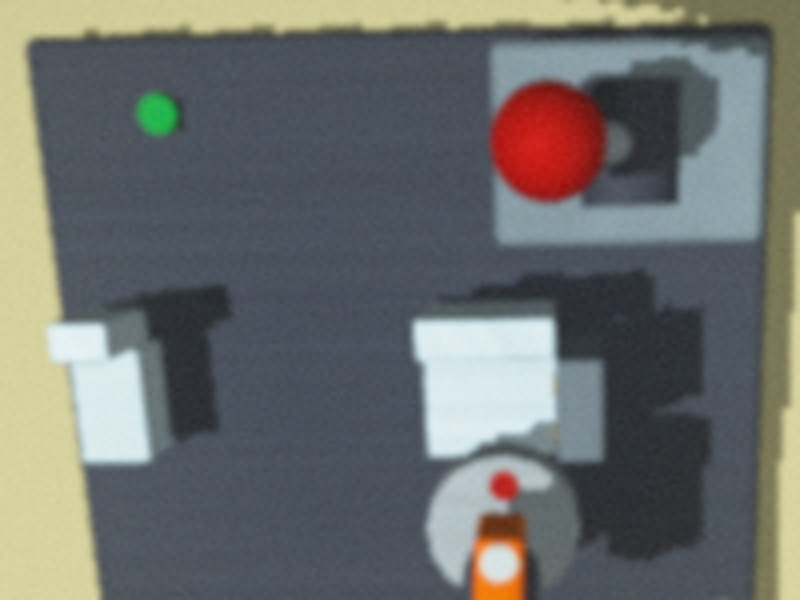

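View pics/w1b.png

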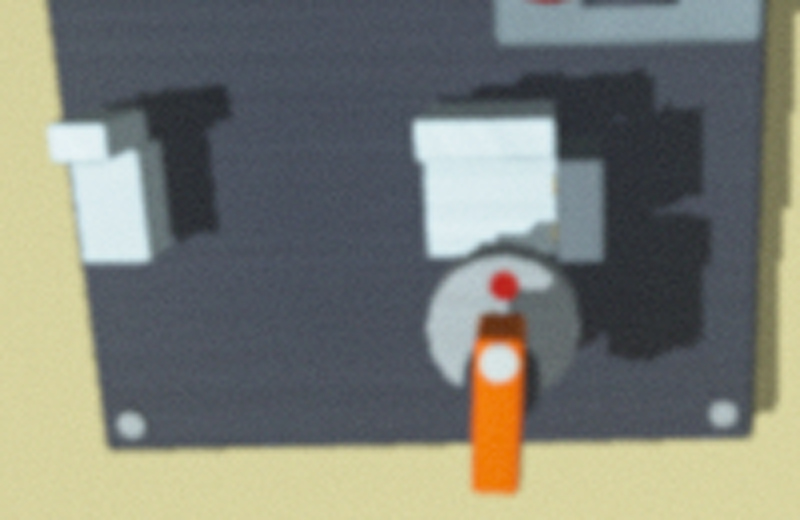

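```bash
python3 - <<'E'
from h import *
import pickle
c=pickle.load(open('w1.pkl','rb'))
def k(u,v,z,o): return onz(c,(u+.5)/4-.5+110,(v+.5)/4-.5+(45 if o=='a' else 95),z)
L=[(-75,95,18,30,43,'a'),(-75,-80,18,110,446,'b'),(125,-80,18,750,437,'b'),(125,95,18,768,25,'a'),
(30,-15,40,430,458,'a'),(-65,-15,40,84,464,'a'),(-47,-15,40,150,462,'a'),(50,40,43,497,243,'a'),(120,40,43,758,240,'a'),(50,90,43,492,42,'a'),(30,24,62,414,318,'a'),(65,24,62,555,316,'a'),(-65,24,54,48,325,'a')]
loc=np.array([(a/1e3,b/1e3) for a,b,*_ in L]);W=np.array([k(u,v,z/1e3,o) for _,_,z,u,v,o in L])
th,t,r=fit2(loc,W);print(th,t,r)
for a,w in zip(loc,W): print(a*1e3,np.round((app(th,t,a)-w[:2])*1e3,1))
ax=app(th,t,(.05,-.042));print('ax',ax,'tip0',app(th,t,(.061,.065)),'stop',app(th,t,(.065,0)))
print('bar centre',k(497,416,.1,'b'),'disc centre',k(504,525,.064,'a'),'ball',k(548,141,.084,'a'))
d=k(504,525,.064,'a')[:2]-ax; e=k(499,340,.1,'b')-k(497,492,.1,'b'); f=k(504,487,.064,'a')[:2]-ax
for q in (d,e,f): print('turn',th+np.pi-np.arctan2(q[1],q[0]),np.arctan2(q[1],q[0]),np.linalg.norm(q[:2]))
E
```

```text
-0.08171771338530232 [ 0.487978   -0.21117551] 0.0030300682343820107
[-75.  95.] [-2.8  2.3]
[-75. -80.] [-2.7 -3. ]
[125. -80.] [ 2.1 -2.1]
[125.  95.] [2.6 1.4]
[ 30. -15.] [0.1 0.7]
[-65. -15.] [-0.1  0.4]
[-47. -15.] [-0.2  0.3]
[50. 40.] [-0.4 -0.8]
[120.  40.] [ 2.4 -0.4]
[50. 90.] [-0.5  1.4]
[30. 24.] [ 0.2 -0.4]
[65. 24.] [ 0.2 -0.1]
[-65.  24.] [-0.9  0.4]
ax [ 0.53438283 -0.2571167 ] tip0 [ 0.55408019 -0.15137165] stop [ 0.5527611  -0.21648125]
bar centre [ 0.53400915 -0.25618203  0.1       ] disc centre [ 0.5360298  -0.24386701  0.064     ] ball [ 0.55683958 -0.15192228  0.084     ]
turn 1.6127469806230597 1.4471279595814313 0.013351656984281727
turn 1.6156778269544738 1.444197113250017 0.038041211825772095
turn 1.6080263362369593 1.4518486039675316 0.02345430798061533
```

The wrist view fixes the station at heading -0.082 with the cam axis at (0.534, -0.257). The lobe turn is about 1.61. I go down onto the knob.

Emit:
{"name": "move_arm", "arguments": {
  "rows": [0.4,-1.2,-1.9,-3,0,0,-1.3,0.4,0,0,-3,0,0,0,0.4,0,0,-3,0,0,0,0.4,0,0,-2,0,0,0]
}}

```text
time: 1.7
ee_pos: [0.5352, -0.2644, 0.135]
tool_rot: [3.118, -0.2, 0.011]
wrist_force: [-0.9, -0.0, 0.0]
opening: 0.053
```

Emit:
{"name": "move_arm", "arguments": {
  "rows": [0.4,-0.1,0.7,-2,0,0,0,0.4,0,0,-1.5,0,0,0,0.4,0,0,-1,0,0,0,0.4,0,0,0,0,0,0]
}}

```text
time: 2.03
ee_pos: [0.5257, -0.2676, 0.0842]
tool_rot: [3.111, -0.218, -0.007]
wrist_force: [-0.4, 0.2, 0.2]
opening: 0.0528
```

Emit:
{"name": "move_arm", "arguments": {
  "rows": [0.4,0.8,1.0,-0.5,0,0,1,0.4,0,0,0,0,0,0,0.4,0,0,0,0,0,0]
}}

```text
time: 2.28
ee_pos: [0.534, -0.2608, 0.0804]
tool_rot: [3.109, -0.195, -0.004]
wrist_force: [-0.4, -0.3, 0.3]
opening: 0.0528
```

Emit:
{"name": "move_arm", "arguments": {
  "rows": [0.4,0,0.4,-0.5,0,0,0,0.4,0,0,0,0,0,0,0.4,0,0,0,0,0,0]
}}

```text
time: 2.53
ee_pos: [0.5361, -0.2564, 0.0773]
tool_rot: [3.109, -0.194, 0.003]
wrist_force: [0.4, 0.5, -0.0]
opening: 0.0529
```

```bash
python3 - <<'E'
from h import *
c=cam('wrist'); save(c,'w2.png',1.5)
o=telemetry.get_obs(); print(o['time'],o['ee_pos'],o['tool_rot'],o['joint_positions'])
E
```

```text
2.5833 [ 0.53608641 -0.25608537  0.0772284 ] [ 3.10907356e+00 -1.93650275e-01  2.70549602e-03] [ 0.53521818  0.88464259 -0.31762342  1.78574793  0.53219083  0.55154033
 -0.25714163]
```

View pics/w2.png

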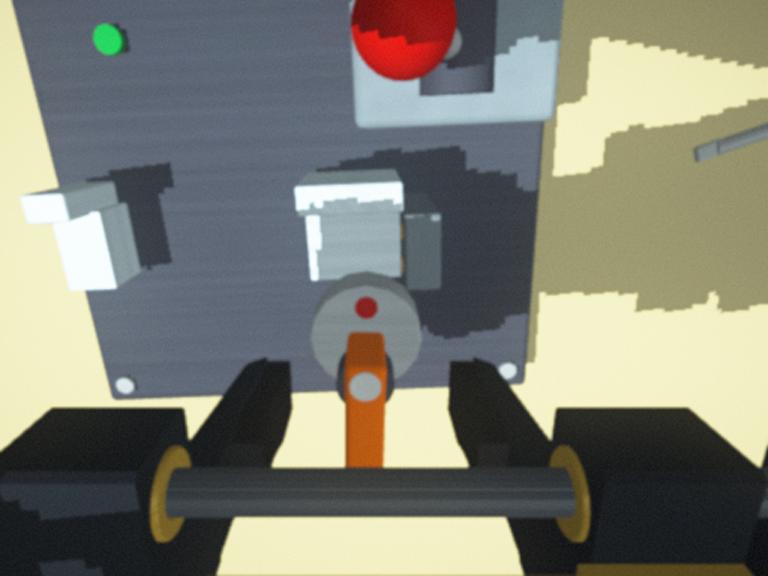

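The knob at (366,400) is centred between the fingers. I close on it.

Emit:
{"name": "move_arm", "arguments": {
  "rows": [0.4,-0.1,0,-0.2,1.5,-0.1,0,1,0,0,0,0,0,0,1,0,0,0,0,0,0,1,0,0,0,0,0,0,1,0,0,0,0,0,0],
  "squeeze": 50
}}

```text
time: 3.0
ee_pos: [0.5358, -0.2558, 0.0764]
tool_rot: [3.135, -0.194, 0.006]
wrist_force: [0.1, -1.1, -0.9]
opening: 0.0286
```

Emit:
{"name": "move_arm", "arguments": {
  "rows": [1,0,0,0,0,0,0,1,0,0,0,0,0,0]
}}

```text
time: 3.17
ee_pos: [0.5358, -0.2555, 0.0766]
tool_rot: [3.134, -0.193, 0.005]
wrist_force: [0.9, -1.2, 0.2]
opening: 0.0149
```

Emit:
{"name": "move_arm", "arguments": {
  "rows": [1,0,0,0,0,0,0,1,0,0,0,0,0,0,1,0,0,0,0,0,4,1,0,0,0,0,0,5,1,0,0,0,0,0,5]
}}

```text
time: 3.58
ee_pos: [0.5343, -0.2554, 0.0766]
tool_rot: [3.132, 0.201, 0.0]
wrist_force: [-1.2, 0.4, 0.3]
opening: 0.0119
```

Emit:
{"name": "move_arm", "arguments": {
  "rows": [1,0,0,0,0,0,6,1,0,0,0,0,0,6,1,0,0,0,0,0,6,1,0,0,0,0,0,6,1,0,0,0,0,0,6]
}}

```text
time: 4.0
ee_pos: [0.5334, -0.2557, 0.0766]
tool_rot: [2.961, 1.039, -0.001]
wrist_force: [-1.2, 0.0, 0.4]
opening: 0.0114
```

Emit:
{"name": "move_arm", "arguments": {
  "rows": [1,0,-0.1,0,0,0,6,1,0,0,0,0,0,6,1,0,0,0,0,0,6,1,0,0,0,0,0,6,1,0,0,0,0,0,6]
}}

```text
time: 4.42
ee_pos: [0.5329, -0.2565, 0.0766]
tool_rot: [2.571, 1.801, -0.001]
wrist_force: [-1.5, 0.0, 0.5]
opening: 0.0115
```

Emit:
{"name": "move_arm", "arguments": {
  "rows": [1,0,0,0,0,0,5,1,0,0,0,0,0,5,1,0,0,0,0,0,2,1,0,0,0,0,0,0]
}}

```text
time: 4.75
ee_pos: [0.5328, -0.2568, 0.0765]
tool_rot: [2.357, 2.074, 0.0]
wrist_force: [-0.8, 0.5, 1.4]
opening: 0.0116
```

Emit:
{"name": "move_arm", "arguments": {
  "rows": [0.5,0,0,0,0,0,0,0.5,0,0,0,0,0,0,0.5,0,0,0,0,0,0,0.5,0,0,0,0,0,0]
}}

```text
time: 5.08
ee_pos: [0.5337, -0.2572, 0.0765]
tool_rot: [2.359, 2.069, 0.002]
wrist_force: [0.3, 0.8, -0.4]
opening: 0.0359
```

Emit:
{"name": "move_arm", "arguments": {
  "rows": [0.5,0,0,3,0,0,0,0.5,0,0,4,0,0,0,0.5,0,0,4,0,0,0,0.5,0,0,4,0,0,0,0.5,0,1,2,0,0,0]
}}

```text
time: 5.5
ee_pos: [0.5284, -0.2474, 0.2462]
tool_rot: [-2.359, -2.062, 0.01]
wrist_force: [0.3, 0.2, -0.5]
opening: 0.0441
```

```bash
python3 - <<'E'
from h import *
import pickle
c=cam('wrist'); save(c,'w3.png',1.5); pickle.dump(c,open('w3.pkl','wb'))
o=telemetry.get_obs(); print(o['time'],o['ee_pos'],o['tool_rot'],o['joint_positions'])
E
```

```text
5.55 [ 0.53034005 -0.24340227  0.24923929] [-2.35640476 -2.06899916  0.00244846] [ 0.84435298  0.75699133 -0.90792119  1.65628644  0.66137611  1.07049618
  1.17502634]
```

View pics/w3.png

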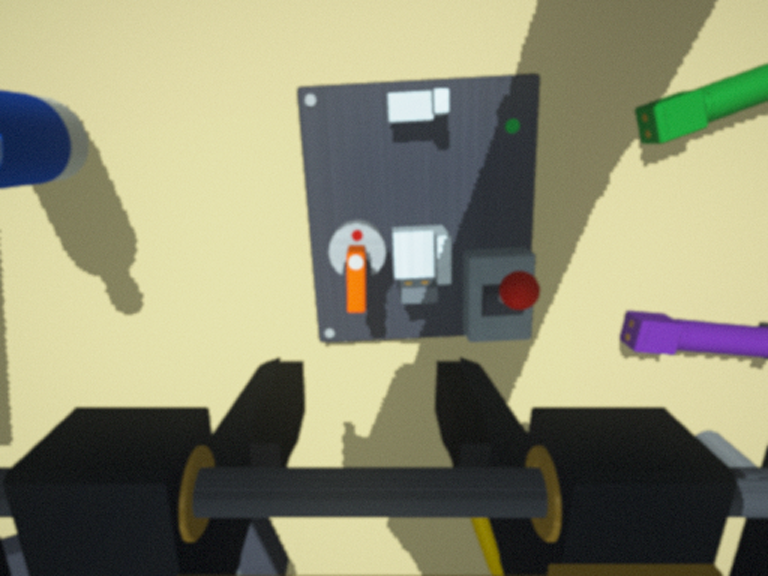

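The lobe dot at (357,236) points to station -x, so the cam is clear. Next the rack.

Emit:
{"name": "move_arm", "arguments": {
  "rows": [0.3,0,3.5,0,0,0,3,0.3,0,4,0,0,0,4,0.3,0,4,0,0,0,4,0.3,0,4,0,0,0,4,0.3,0,4,0,0,0,4]
}}

```text
time: 5.97
ee_pos: [0.5309, -0.0536, 0.2513]
tool_rot: [1.995, 2.418, -0.004]
wrist_force: [0.3, 0.4, -0.4]
opening: 0.0617
```

Emit:
{"name": "move_arm", "arguments": {
  "rows": [0.3,0,4,0,0,0,0,0.3,0,4,0,0,0,0,0.3,0,4,0,0,0,0,0.3,0,4,0,0,0,0,0.3,0,4,0,0,0,0]
}}

```text
time: 6.38
ee_pos: [0.5288, 0.155, 0.25]
tool_rot: [1.993, 2.419, -0.005]
wrist_force: [0.8, 0.0, 0.8]
opening: 0.0616
```

Emit:
{"name": "move_arm", "arguments": {
  "rows": [0.3,0,4,0,0,0,0,0.3,0,3,0,0,0,0,0.3,0,1.5,0,0,0,0,0.3,0,0,0,0,0,0]
}}

```text
time: 6.72
ee_pos: [0.5244, 0.2564, 0.2502]
tool_rot: [1.979, 2.438, 0.006]
wrist_force: [-0.0, 0.3, 1.1]
opening: 0.0616
```

```bash
python3 - <<'E'
from h import *
import pickle
c=cam('wrist'); save(c,'w4.png',1.5); pickle.dump(c,open('w4.pkl','wb'))
o=telemetry.get_obs(); print(o['time'],o['ee_pos'],o['tool_rot'],o['joint_positions'])
E
```

```text
6.7667 [0.52452189 0.25466133 0.25006233] [1.97998591 2.43624281 0.00377719] [-0.02920494  0.75729249 -0.92550182  1.66519444  0.67900593  1.06864329
  0.61095365]
```

View pics/w4.png

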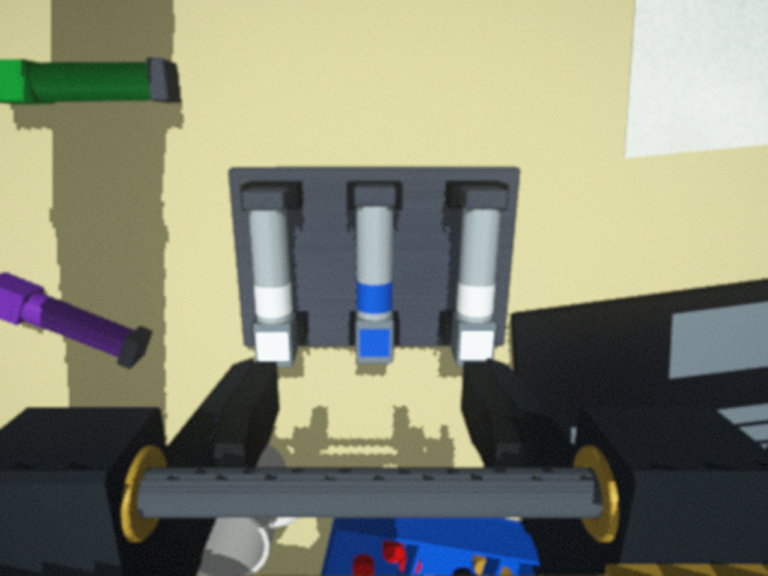

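```bash
python3 - <<'E'
from h import *
import pickle
c=pickle.load(open('w4.pkl','rb'))
save(c,'w4c.png',6,(220,110,285,250))
im=cv2.cvtColor(c['img'],cv2.COLOR_RGB2HSV)
m=cv2.inRange(im,(100,120,60),(125,255,255)); n,l,s,ce=cv2.connectedComponentsWithStats(m)
for i in range(1,n):
    if s[i,4]>150: print(s[i],ce[i],onz(c,*ce[i],.068))
E
```

```text
[237 188  25  21 470] [249.07659574 198.35319149] [0.55320638 0.2653405  0.068     ]
[239 219  22  19 396] [249.18181818 227.93434343] [0.58674919 0.27256768 0.068     ]
[ 215  345  146   39 4619] [288.37237497 363.20220827] [0.76119922 0.36085118 0.068     ]
```

View pics/w4c.png

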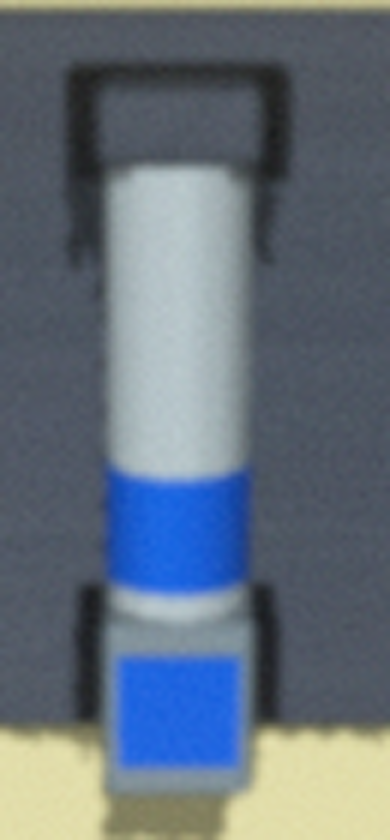

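```bash
python3 - <<'E'
from h import *
import pickle
c=pickle.load(open('w4.pkl','rb'))
f=lambda u,v,z:onz(c,u/6+220-.4,v/6+110-.4,z)[:2]
P=[f(177,165,.067),f(180,620,.068),f(182,777,.068),f(177,88,.068)]
xs=[-.052,.03,.065,-.065]
for p in P: print(p)
th,t,r=fit2([(x,0) for x in xs],P); print(th,t,r,'grip',app(th,t,(-.018,0)), 'jaw',th+np.pi/2)
E
```

```text
[0.48991235 0.2519603 ]
[0.56937779 0.26934585]
[0.59979986 0.27618808]
[0.4774205  0.24930189]
0.21612210696299947 [0.53949968 0.26287847] 0.0031876793989835672 grip [0.52191842 0.25901849] jaw 1.786918433757896
```

Emit:
{"name": "move_arm", "arguments": {
  "rows": [0.45,-0.1,0.4,-3.5,0,0,0.5,0.45,0,0,-3.5,0,0,0,0.45,0,0,-3,0,0,0,0.45,0,0,-2,0,0,0,0.45,0,0,0,0,0,0]
}}

```text
time: 7.18
ee_pos: [0.5264, 0.2496, 0.1264]
tool_rot: [1.975, 2.431, 0.003]
wrist_force: [1.0, -1.2, 0.5]
opening: 0.0485
```

Emit:
{"name": "move_arm", "arguments": {
  "rows": [0.45,-0.3,0.9,-1,0,0,0.5,0.45,0,0,0,0,0,0,0.45,0,0.2,-2,0,0,0,0.45,0,0,0,0,0,0]
}}

```text
time: 7.52
ee_pos: [0.5256, 0.2572, 0.0974]
tool_rot: [1.969, 2.432, 0.004]
wrist_force: [0.1, -0.2, 0.5]
opening: 0.0482
```

Another look before going around the tube.

```bash
python3 - <<'E'
from h import *
import pickle
c=cam('wrist'); save(c,'w5.png',1.5); pickle.dump(c,open('w5.pkl','wb'))
o=telemetry.get_obs(); print(o['time'],o['ee_pos'],o['tool_rot'])
E
```

```text
7.5667 [0.52676921 0.25811294 0.09949679] [1.96894711 2.43085608 0.00864889]
```

View pics/w5.png

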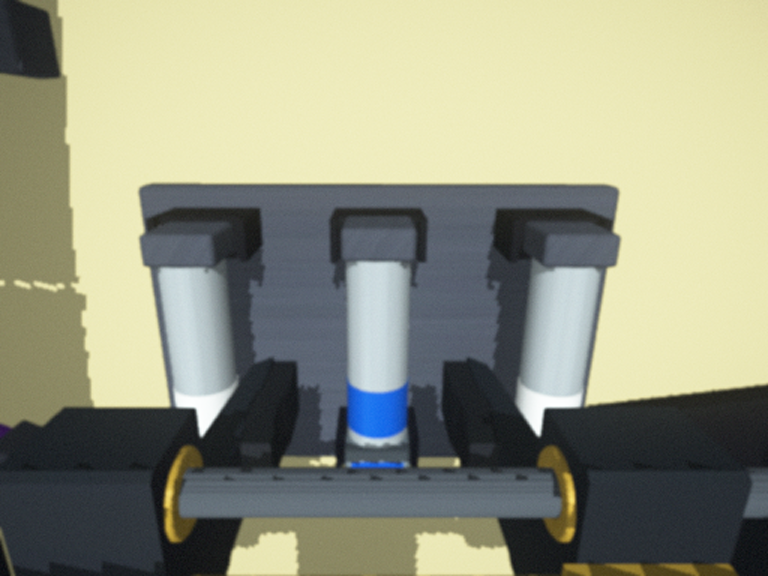

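Emit:
{"name": "move_arm", "arguments": {
  "rows": [0.45,-0.3,0.4,-2,0,0,0.5,0.45,0,0.1,-1.5,0,0,0,0.45,0,0.1,-1,0,0,0,0.45,0,0,0,0,0,0]
}}

```text
time: 7.9
ee_pos: [0.5279, 0.2662, 0.0592]
tool_rot: [1.958, 2.434, 0.025]
wrist_force: [0.1, 0.1, -0.4]
opening: 0.0484
```

Emit:
{"name": "move_arm", "arguments": {
  "rows": [0.45,-0.5,-0.5,-0.7,0,0,0.5,0.45,0,0,0,0,0,0,0.45,0,0,0,0,0,0]
}}

```text
time: 8.15
ee_pos: [0.5234, 0.261, 0.053]
tool_rot: [1.947, 2.442, 0.028]
wrist_force: [0.1, 0.5, 0.1]
opening: 0.0484
```

```bash
cat > s.py <<'E'
from h import *
import sys
o=telemetry.get_obs();M=R.from_rotvec(o['tool_rot']).as_matrix()
z=M[:,2]; v=np.cross(z,[0,0,-1])
print(o['time'],o['ee_pos'].round(4),'xhead',np.arctan2(M[1,0],M[0,0]).round(4),'fix tilt deg',np.degrees(v).round(2),'F',o['wrist_force'].round(1),o['torque'].round(2),o['opening'].round(4),o['joint_positions'].round(2))
E
python3 s.py
```

```text
Traceback (most recent call last):
  File "s.py", line 5, in <module>
    print(o['time'],o['ee_pos'].round(4),'xhead',np.arctan2(M[1,0],M[0,0]).round(4),'fix tilt deg',np.degrees(v).round(2),'F',o['wrist_force'].round(1),o['torque'].round(2),o['opening'].round(4),o['joint_positions'].round(2))
                                                                                                                                                                             ^^^^^^^^^^^^^^^^^^
AttributeError: 'float' object has no attribute 'round'
```

```bash
sed -i "s/o\['opening'\].round(4)/round(o['opening'],4)/" s.py; python3 s.py
```

```text
8.15 [0.5234 0.261  0.053 ] xhead 1.7956 fix tilt deg [-0.13  1.45  0.  ] F [0.1 0.5 0.1] [ 0.08 -0.1  -0.01] 0.0484 [-0.15  1.   -0.71  1.82  1.01  0.71  0.34]
```

Emit:
{"name": "move_arm", "arguments": {
  "rows": [0.45,0,-0.1,-0.9,-0.1,1.4,-0.5,0.45,0,0,0,0,0,0,0.45,0,-0.1,-0.8,0,0,0,0.45,0,0,0,0,0,0]
}}

```text
time: 8.48
ee_pos: [0.5246, 0.2584, 0.0357]
tool_rot: [-1.972, -2.445, -0.001]
wrist_force: [-1.1, 0.4, 0.3]
opening: 0.0482
```

```bash
python3 s.py
```

```text
8.4833 [0.5246 0.2584 0.0357] xhead 1.7844 fix tilt deg [-0.05  0.02  0.  ] F [-1.1  0.4  0.3] [ 0.01 -0.16 -0.01] 0.0482 [-0.15  1.03 -0.7   1.8   1.01  0.72  0.35]
```

Well aligned. I close on the tube at 30 N.

Emit:
{"name": "move_arm", "arguments": {
  "rows": [1,0,0,0,0,0,0,1,0,0,0,0,0,0,1,0,0,0,0,0,0,1,0,0,0,0,0,0,1,0,0,0,0,0,0],
  "squeeze": 35
}}

```text
time: 8.9
ee_pos: [0.5244, 0.2589, 0.0352]
tool_rot: [-1.971, -2.445, -0.001]
wrist_force: [0.3, 0.3, -1.2]
opening: 0.0242
```

Emit:
{"name": "move_arm", "arguments": {
  "rows": [1,0,0,0,0,0,0,1,0,0,0,0,0,0]
}}

```text
time: 9.07
ee_pos: [0.5244, 0.2589, 0.0352]
tool_rot: [-1.971, -2.445, -0.001]
wrist_force: [-0.0, 0.0, -2.0]
opening: 0.0244
```

Emit:
{"name": "move_arm", "arguments": {
  "rows": [1,0,0,1.5,0,0,0,1,0,0,2.5,0,0,0,1,0,0,3,0,0,0,1,0,0,3,0,0,0,1,0,0,3,0,0,0]
}}

```text
time: 9.48
ee_pos: [0.5183, 0.253, 0.1612]
tool_rot: [-1.966, -2.443, 0.03]
wrist_force: [0.4, -0.1, -2.5]
opening: 0.0242
```

```bash
python3 - <<'E'
from h import *
c=cam('wrist'); save(c,'w6.png',1.5)
E
python3 s.py
```

```text
9.5333 [0.5206 0.2558 0.1671] xhead 1.7864 fix tilt deg [ 0.32 -0.5   0.  ] F [-0.2  0.8  1.4] [ 0.2  -0.11  0.07] 0.0246 [-0.07  0.86 -0.85  1.74  0.79  0.93  0.53]
```

View pics/w6.png

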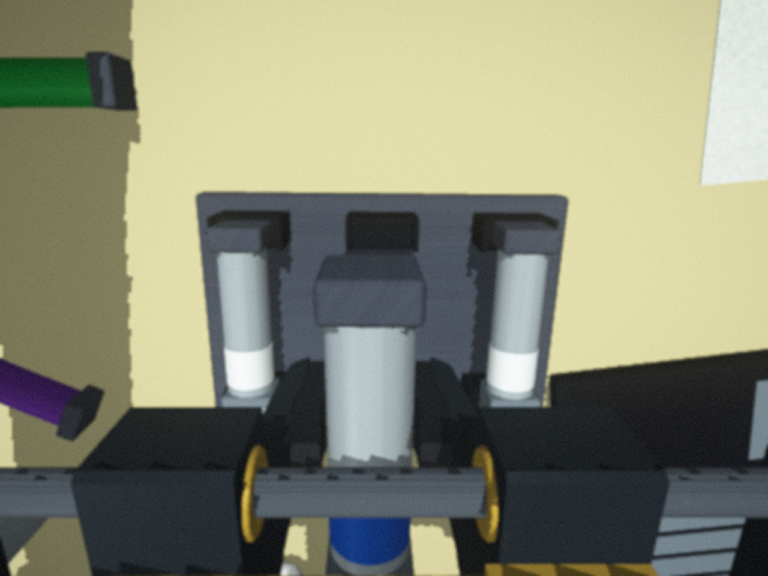

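The logger is held straight, with the tail cap at (370,290). Now I carry it over.

Emit:
{"name": "move_arm", "arguments": {
  "rows": [1,-0.2,-2,1,0,0,0,1,-0.5,-3.5,0.5,0,0,-2,1,-0.5,-4,0,0,0,-2,1,-0.5,-4,0,0,0,-2,1,-0.5,-4,0,0,0,-2]
}}

```text
time: 9.95
ee_pos: [0.4976, 0.0898, 0.1877]
tool_rot: [-2.118, -2.311, -0.015]
wrist_force: [0.5, -0.8, -2.5]
opening: 0.0249
```

Emit:
{"name": "move_arm", "arguments": {
  "rows": [1,-0.6,-4,0,0,0,-2,1,-0.6,-4,0,0,0,-2,1,-0.6,-4,0,0,0,-2,1,-0.6,-4,0,0,0,-2,1,-0.6,-4,0,0,0,-1]
}}

```text
time: 10.37
ee_pos: [0.4634, -0.1165, 0.187]
tool_rot: [-2.3, -2.132, -0.011]
wrist_force: [1.2, -0.5, -3.3]
opening: 0.0244
```

Emit:
{"name": "move_arm", "arguments": {
  "rows": [1,-0.2,-4,0,0,0,0,1,-0.2,-3,0,0,0,0,1,0,-1.8,-1,0,0,0,1,0,0,-1,0,0,0,1,0,0,0,0,0,0]
}}

```text
time: 10.78
ee_pos: [0.4517, -0.2216, 0.1639]
tool_rot: [-2.322, -2.109, 0.007]
wrist_force: [0.3, 1.1, -2.0]
opening: 0.0246
```

```bash
python3 - <<'E'
from h import *
import pickle
c=cam('wrist'); save(c,'w7.png',1.5); pickle.dump(c,open('w7.pkl','wb'))
c=cam('top'); save(c,'t7.png',8,(245,165,335,240)); pickle.dump(c,open('t7.pkl','wb'))
E
python3 s.py
```

```text
10.8833 [ 0.4527 -0.2203  0.1652] xhead 1.4778 fix tilt deg [-0.03 -0.29 -0.  ] F [-0.2  0.5 -2.6] [ 0.06 -0.17  0.04] 0.0246 [ 0.85  0.77 -0.83  1.98  0.82  0.78  1.01]
```

View pics/w7.png

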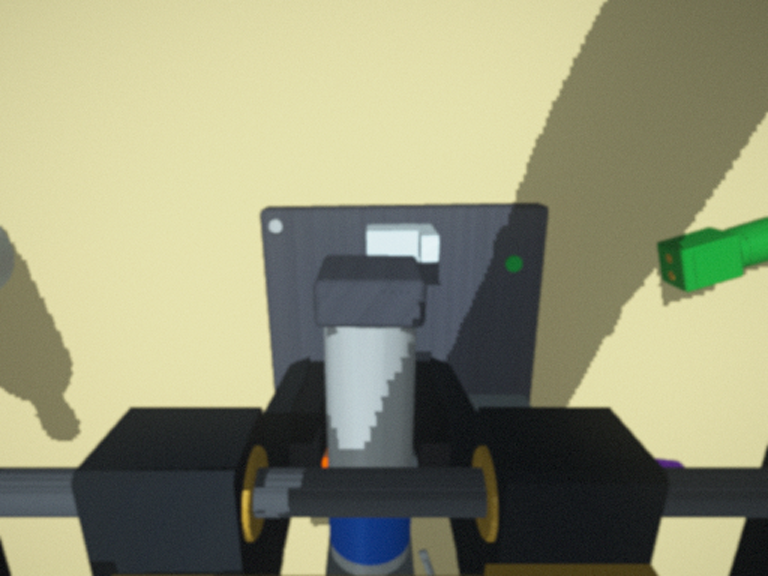

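```bash
python3 - <<'E'
from h import *
import pickle
c=pickle.load(open('w3.pkl','rb'))
save(c,'w3a.png',5,(200,45,355,165)); save(c,'w3b.png',5,(200,125,355,235))
E
```

```text
(no output)
```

View pics/w3a.png

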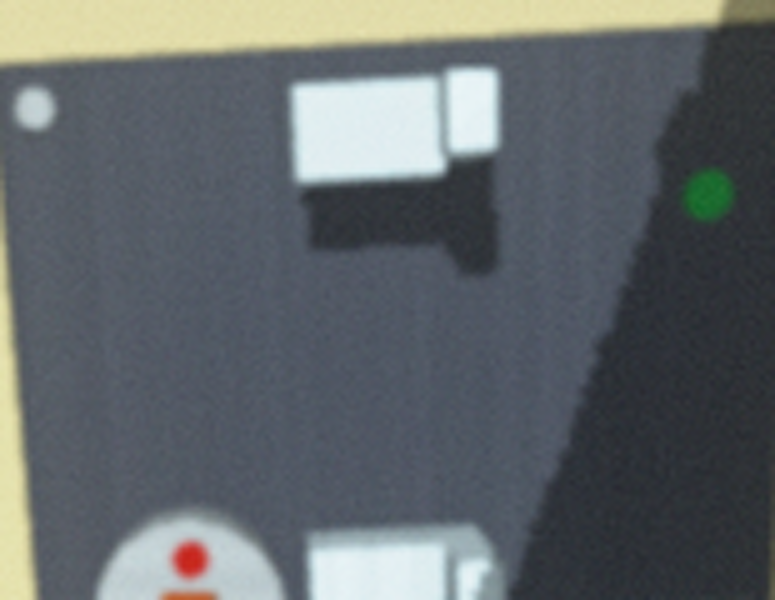

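View pics/w3b.png

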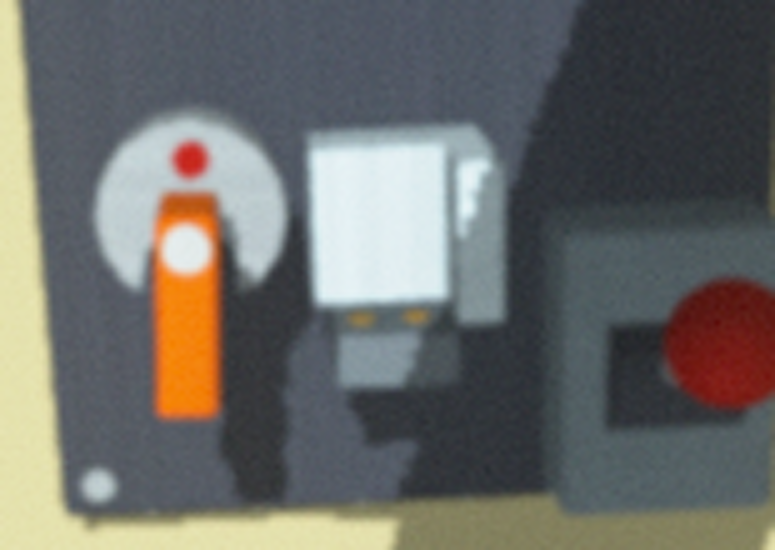

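```bash
python3 - <<'E'
from h import *
import pickle
c=pickle.load(open('w3.pkl','rb'))
L=[(-65,-15,40,291,85,45),(-47,-15,40,297,183,45),(-65,24,54,498,68,45),(-50,24,54,498,151,45),(-65,14,54,446,70,45),(-50,14,54,448,155,45),(30,-15,40,310,147,125),(65,-15,40,316,304,125),(65,24,62,505,323,125),(65,14,62,458,326,125)]
loc=np.array([(a/1e3,b/1e3) for a,b,*_ in L]);W=np.array([onz(c,(u+.5)/5-.5+200,(v+.5)/5-.5+o,z/1e3) for _,_,z,u,v,o in L])
th,t,r=fit2(loc,W);print(th,t,r)
for a,w in zip(loc,W): print(a*1e3,np.round((app(th,t,a)-w[:2])*1e3,1))
ax=app(th,t,(.05,-.042));print(ax)
q=onz(c,(190.5)/5-.5+200,(160.5)/5-.5+125,.064)[:2]-ax;print('turn',th+np.pi-np.arctan2(q[1],q[0]),np.linalg.norm(q))
E
```

```text
-0.08387566676153231 [ 0.48740417 -0.21172527] 0.0010069517538879857
[-65. -15.] [-0.   0.4]
[-47. -15.] [-0.8 -0. ]
[-65.  24.] [-0.2 -0. ]
[-50.  24.] [-0.3  0. ]
[-65.  14.] [-0.1 -0. ]
[-50.  14.] [-0.5 -0.2]
[ 30. -15.] [ 1.  -0.1]
[ 65. -15.] [ 0.3 -0.1]
[65. 24.] [ 0.3 -0. ]
[65. 14.] [ 0.2 -0.1]
[ 0.53370974 -0.25776649]
turn 0.06059522551449126 0.02404640717844991
```

Emit:
{"name": "move_arm", "arguments": {
  "rows": [1,0.6,0.9,-2,0,0,0.6,1,0,0,-2,0,0,0,1,0,0,-2,0,0,0,1,0,0,0,0,0,0,1,0,0,0,0,0,0]
}}

```text
time: 11.3
ee_pos: [0.464, -0.2019, 0.1074]
tool_rot: [-2.296, -2.144, -0.008]
wrist_force: [0.9, 0.6, -1.6]
opening: 0.0245
```

```bash
python3 s.py
```

```text
11.3 [ 0.464  -0.2019  0.1074] xhead 1.5026 fix tilt deg [-0.22  0.21  0.  ] F [ 0.9  0.6 -1.6] [ 0.06 -0.12  0.02] 0.0245 [ 0.76  0.85 -0.74  2.02  0.96  0.66  0.88]
```

Emit:
{"name": "move_arm", "arguments": {
  "rows": [1,-0.5,-0.9,0,0,0,-0.8,1,0,0,0,0,0,0,1,0,0,0,0,0,0]
}}

```text
time: 11.55
ee_pos: [0.4607, -0.2094, 0.1105]
tool_rot: [2.306, 2.13, 0.013]
wrist_force: [-0.3, 0.3, -2.6]
opening: 0.0245
```

```bash
python3 s.py
```

```text
11.55 [ 0.4607 -0.2094  0.1105] xhead 1.4918 fix tilt deg [-0.21  0.44  0.  ] F [-0.3  0.3 -2.6] [ 0.07 -0.16 -0.  ] 0.0245 [ 0.78  0.85 -0.75  2.02  0.96  0.66  0.88]
```

Emit:
{"name": "move_arm", "arguments": {
  "rows": [1,-0.2,-0.2,-1,0,0,-0.2,1,0,0,-1,0,0,0,1,0,0,0,0,0,0,1,0,0,0,0,0,0]
}}

```text
time: 11.88
ee_pos: [0.4605, -0.2134, 0.0939]
tool_rot: [2.308, 2.118, 0.017]
wrist_force: [-1.3, 0.6, -1.7]
opening: 0.0246
```

```bash
python3 s.py
```

```text
11.8833 [ 0.4605 -0.2134  0.0939] xhead 1.4851 fix tilt deg [-0.04  0.82  0.  ] F [-1.3  0.6 -1.7] [ 0.05 -0.11  0.03] 0.0246 [ 0.77  0.87 -0.71  2.03  1.01  0.62  0.84]
```

Emit:
{"name": "move_arm", "arguments": {
  "rows": [1,-0.1,0.2,-1,0,0.8,0.2,1,0,0,-1,0,0,0,1,0,0,-1,0,0,0,1,0,0,0,0,0,0,1,0,0,0,0,0,0]
}}

```text
time: 12.3
ee_pos: [0.4616, -0.2114, 0.0644]
tool_rot: [2.31, 2.126, 0.003]
wrist_force: [-0.4, 0.7, -2.4]
opening: 0.0247
```

```bash
python3 s.py
```

```text
12.3 [ 0.4616 -0.2114  0.0644] xhead 1.4882 fix tilt deg [0.02 0.17 0.  ] F [-0.4  0.7 -2.4] [ 0.08 -0.14  0.04] 0.0247 [ 0.73  0.92 -0.66  2.03  1.07  0.59  0.78]
```

Emit:
{"name": "move_arm", "arguments": {
  "rows": [1,-0.3,0,0,0,0,0,1,0,0,-1,0,0,0,1,0,0,-0.7,0,0,0,1,0,0,0,0,0,0,1,0,0,0,0,0,0]
}}

```text
time: 12.72
ee_pos: [0.4595, -0.2112, 0.0487]
tool_rot: [2.308, 2.125, 0.005]
wrist_force: [-0.1, -0.3, -3.2]
opening: 0.0246
```

```bash
python3 s.py
```

```text
12.7167 [ 0.4595 -0.2112  0.0487] xhead 1.4883 fix tilt deg [0.05 0.32 0.  ] F [-0.1 -0.3 -3.2] [ 0.07 -0.14 -0.02] 0.0246 [ 0.71  0.94 -0.63  2.04  1.13  0.55  0.74]
```

Emit:
{"name": "move_arm", "arguments": {
  "rows": [1,0,0,-0.6,0,0.3,0,1,0,0,-0.4,0,0,0,1,0,0,0,0,0,0,1,0,0,-0.2,0,0,0,1,0,0,0,0,0,0]
}}

```text
time: 13.13
ee_pos: [0.4601, -0.2115, 0.0365]
tool_rot: [2.31, 2.126, -0.0]
wrist_force: [-0.0, -0.3, -2.7]
opening: 0.0244
```

```bash
python3 - <<'E'
from h import *
c=cam('wrist'); save(c,'w8.png',1.5)
c=cam('top'); save(c,'t8.png',8,(245,165,335,240))
c=cam('scene'); save(c,'s8.png',6,(200,130,320,220))
E
python3 s.py
```

```text
13.2833 [ 0.4603 -0.2115  0.0369] xhead 1.488 fix tilt deg [0.09 0.1  0.  ] F [ 0.9  0.1 -3.1] [ 0.06 -0.11 -0.02] 0.0243 [ 0.7   0.96 -0.61  2.04  1.15  0.54  0.71]
```

View pics/w8.png

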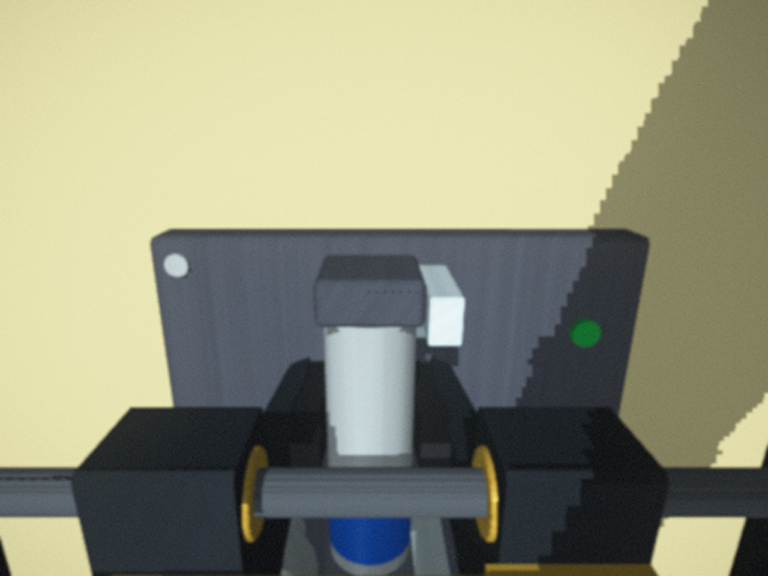

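View pics/s8.png

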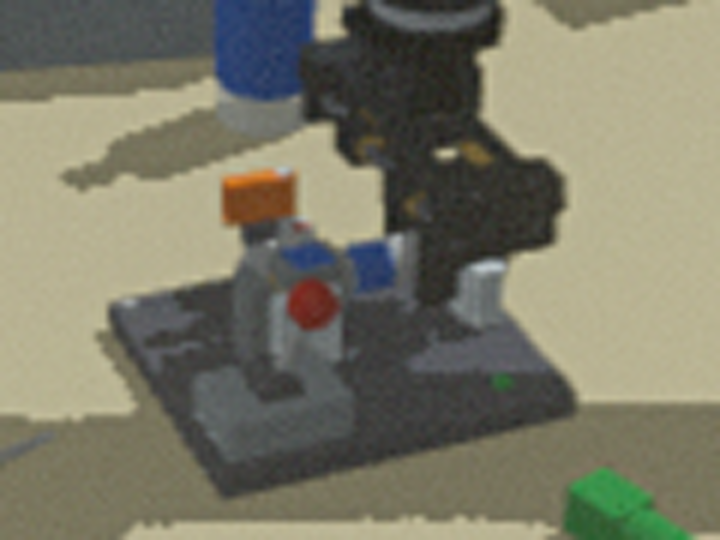

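The logger lies in the cradle just above the supports: tail cap at (370,290), tail fence to its right at (443,305). I slide it along +x.

Emit:
{"name": "move_arm", "arguments": {
  "rows": [1,0.4,0,-0.1,0,0,0,1,0.3,0,0,0,0,0,1,0.2,0,0,0,0,0,1,0,0,0,0,0,0]
}}

```text
time: 13.62
ee_pos: [0.4698, -0.2116, 0.036]
tool_rot: [2.31, 2.126, -0.001]
wrist_force: [-1.7, 0.3, -2.0]
opening: 0.0246
```

```bash
python3 s.py
```

```text
13.6167 [ 0.4698 -0.2116  0.036 ] xhead 1.4878 fix tilt deg [0.11 0.07 0.  ] F [-1.7  0.3 -2. ] [ 0.08  0.17 -0.  ] 0.0246 [ 0.7   0.97 -0.62  2.01  1.13  0.56  0.74]
```

Emit:
{"name": "move_arm", "arguments": {
  "rows": [1,0.2,0,-0.1,0,0,0,1,0,0,0,0,0,0,1,0.2,0,0,0,0,0,1,0,0,0,0,0,0]
}}

```text
time: 13.95
ee_pos: [0.4696, -0.2117, 0.0352]
tool_rot: [-2.31, -2.126, 0.012]
wrist_force: [0.4, -0.9, -1.2]
opening: 0.0244
```

```bash
python3 s.py
```

```text
13.95 [ 0.4696 -0.2117  0.0352] xhead 1.4877 fix tilt deg [ 0.2 -0.4  0. ] F [ 0.4 -0.9 -1.2] [ 0.07 -0.27 -0.02] 0.0244 [ 0.7   0.97 -0.62  2.01  1.12  0.57  0.74]
```

Emit:
{"name": "move_arm", "arguments": {
  "rows": [1,0.5,0,0,0,0,0,1,0.5,0,0,0,0,0,1,0,0,0,0,0,0]
}}

```text
time: 14.2
ee_pos: [0.4691, -0.2116, 0.0353]
tool_rot: [-2.302, -2.117, 0.038]
wrist_force: [1.9, -0.7, -1.9]
opening: 0.024
```

```bash
python3 s.py
```

```text
14.2 [ 0.4691 -0.2116  0.0353] xhead 1.4875 fix tilt deg [ 0.37 -1.55  0.  ] F [ 1.9 -0.7 -1.9] [ 0.07 -0.6   0.04] 0.024 [ 0.7   0.97 -0.63  1.99  1.09  0.6   0.77]
```

```bash
python3 - <<'E'
from h import *
import pickle
c=cam('wrist'); save(c,'w9.png',1.5);pickle.dump(c,open('w9.pkl','wb'))
c=cam('top'); save(c,'t9.png',8,(245,165,335,240));pickle.dump(c,open('t9.pkl','wb'))
c=cam('scene'); save(c,'s9.png',8,(205,145,305,215));pickle.dump(c,open('s9.pkl','wb'))
E
python3 s.py
```

```text
14.35 [ 0.4693 -0.2117  0.0351] xhead 1.4872 fix tilt deg [ 0.36 -1.51  0.  ] F [-3.2 -0.4  3.1] [ 0.29  0.39 -0.  ] 0.0245 [ 0.7   0.97 -0.63  1.99  1.09  0.6   0.77]
```

View pics/t9.png

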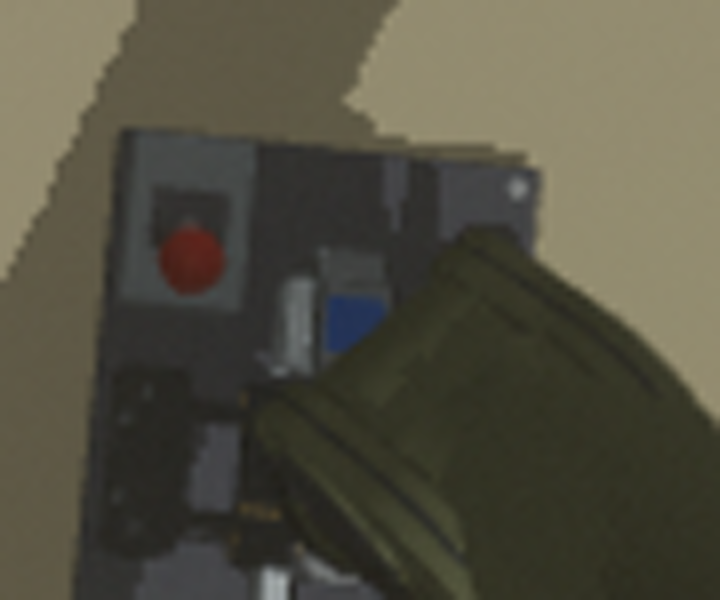

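View pics/s9.png

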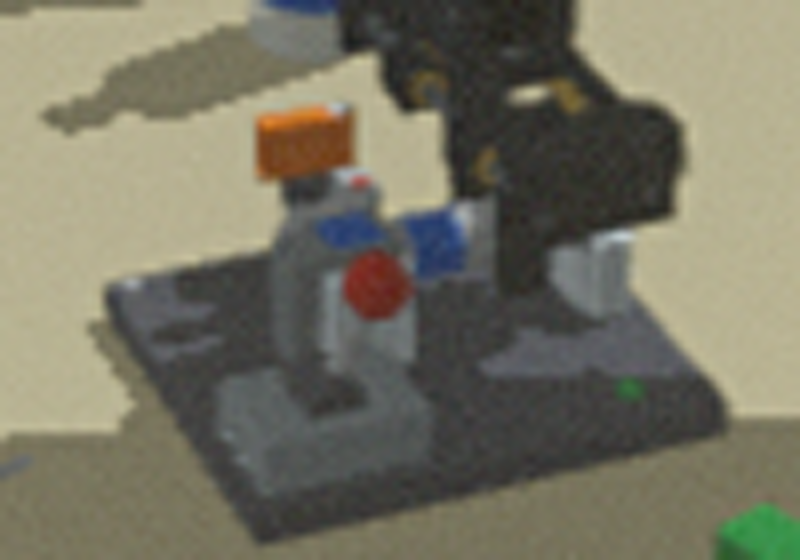

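```bash
python3 - <<'E'
from h import *
import pickle
th,t=-.083,np.array([.4875,-.2115])
inv=lambda w:np.array([[np.cos(th),np.sin(th)],[-np.sin(th),np.cos(th)]])@(w[:2]-t)*1e3
c=pickle.load(open('t9.pkl','rb'))
k=lambda u,v,z:onz(c,(u+.5)/8-.5+245,(v+.5)/8-.5+165,z)
print('tag front mid',inv(k(358,293,.068)),'tag left',inv(k(327,322,.068)),'stop back top',inv(k(355,250,.066)),'stop front/head edge',inv(k(356,284,.067)))
c=pickle.load(open('s9.pkl','rb'))
im=cv2.cvtColor(c['img'],cv2.COLOR_RGB2HSV)
k=lambda u,v,z:onz(c,(u+.5)/8-.5+205,(v+.5)/8-.5+145,z)
print('scene tag centre',inv(k(350,231,.068)))
c4=pickle.load(open('w4.pkl','rb'))
E
```

```text
tag front mid [61.46317886 -1.65997681] tag left [48.90932556  9.43620963] stop back top [78.44245245  0.72642493] stop front/head edge [65.01860583 -0.69810174]
scene tag centre [47.45036047  1.23553256]
```

Emit:
{"name": "move_arm", "arguments": {
  "rows": [1,0.1,0,0,0.3,-1.5,0,1,0.1,0,0,0,0,0,1,0,0,0,0,0,0]
}}

```text
time: 14.6
ee_pos: [0.4697, -0.2118, 0.0351]
tool_rot: [-2.312, -2.126, 0.006]
wrist_force: [-1.7, 0.4, 0.4]
opening: 0.0249
```

```bash
python3 s.py
```

```text
14.6 [ 0.4697 -0.2118  0.0351] xhead 1.487 fix tilt deg [ 0.1  -0.18  0.  ] F [-1.7  0.4  0.4] [0.17 0.33 0.03] 0.0249 [ 0.7   0.97 -0.62  2.01  1.13  0.56  0.74]
```

Level, resting on the supports and against the stop. I open a little.

Emit:
{"name": "move_arm", "arguments": {
  "rows": [0.5,0,0,0,0,0,0,0.5,0,0,0,0,0,0,0.5,0,0,0,0,0,0,0.5,0,0,0,0,0,0]
}}

```text
time: 14.93
ee_pos: [0.4753, -0.2117, 0.0356]
tool_rot: [2.309, 2.124, 0.005]
wrist_force: [-0.2, -0.3, -0.7]
opening: 0.0435
```

```bash
python3 s.py; python3 - <<'E'
from h import *
c=cam('wrist'); save(c,'w10.png',1.5)
E
```

```text
14.9333 [ 0.4753 -0.2117  0.0356] xhead 1.4871 fix tilt deg [0.07 0.29 0.  ] F [-0.2 -0.3 -0.7] [ 0.05 -0.16  0.05] 0.0435 [ 0.7   0.97 -0.62  2.    1.13  0.56  0.74]
```

View pics/w10.png

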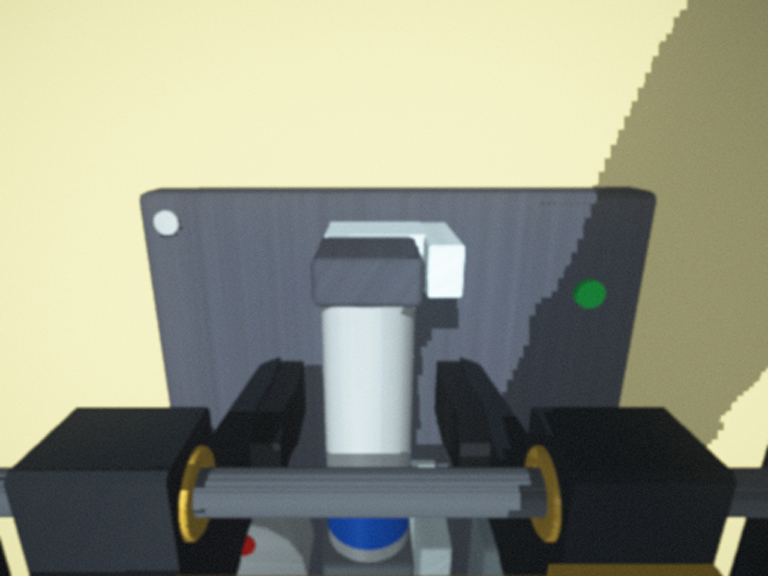

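```bash
python3 - <<'E'
from h import *
th,t=-.083,np.array([.4875,-.2115])
inv=lambda w:np.array([[np.cos(th),np.sin(th)],[-np.sin(th),np.cos(th)]])@(w[:2]-t)*1e3
c=cam('wrist'); print(c['position'],inv(c['position']))
k=lambda u,v,z:inv(onz(c,u/1.5,v/1.5,z)).round(1)
print('support end z40',k(328,223,.04),'row238 z40/z68',k(325,238,.04),k(325,238,.068),'row265',k(316,265,.068),'row305',k(316,305,.068),k(418,305,.068))
for p in [(-65,-15,40),(-65,14,54),(-65,-14,68),(-52,-14,68),(-65,-14,40)]:
    w=app(th,t,np.array(p[:2])/1e3); print(p,(proj(c,[*w,p[2]/1e3])*1.5).round(0))
save(c,'w10c.png',4,(190,110,330,215))
E
```

```text
[ 0.39367634 -0.20558111  0.17967725] [-93.99137675  -1.87991676]
support end z40 [-68.7 -13.8] row238 z40/z68 [-64.3 -14.8] [-70.3 -12.2] row265 [-63.7 -14.6] row305 [-53.6 -14.9] [-53.6  10. ]
(-65, -15, 40) [324. 236.]
(-65, 14, 54) [430. 246.]
(-65, -14, 68) [318. 260.]
(-52, -14, 68) [320. 311.]
(-65, -14, 40) [328. 236.]
```

View pics/w10c.png

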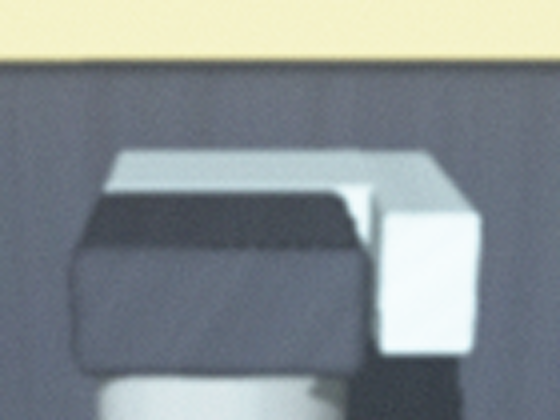

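The logger sits home: the bottom edge of the tail cap coincides with the support edge at crop row 190, and it is parallel to the fence. The hand is free. I go up and over to the knob.

Emit:
{"name": "move_arm", "arguments": {
  "rows": [0.5,0,0,1,0,0,0,0.5,0,0,2,0,0,0,0.5,0,0,3,0,0,0,0.5,0,0,3,0,0,0,0.5,0,0,3,0,0,0]
}}

```text
time: 15.45
ee_pos: [0.4715, -0.2103, 0.1542]
tool_rot: [-2.305, -2.124, 0.004]
wrist_force: [0.9, -0.5, -0.0]
opening: 0.0441
```

Emit:
{"name": "move_arm", "arguments": {
  "rows": [0.5,2,-1.5,0,0,0,-1.5,0.5,2,-1.5,0,0,0,-1,0.5,1.5,-1,0,0,0,0,0.5,0,0,0,0,0,0]
}}

```text
time: 15.78
ee_pos: [0.5316, -0.2517, 0.1629]
tool_rot: [2.354, 2.076, 0.007]
wrist_force: [0.2, 0.0, 0.5]
opening: 0.0444
```

```bash
python3 - <<'E'
from h import *
import pickle
c=cam('wrist'); save(c,'w11.png',1.5);pickle.dump(c,open('w11.pkl','wb'))
E
python3 s.py
```

```text
15.8333 [ 0.5301 -0.2505  0.1626] xhead 1.4465 fix tilt deg [-0.06  0.2   0.  ] F [-0.1  0.8 -0. ] [ 0.01 -0.06  0.05] 0.0438 [ 0.81  0.86 -0.82  1.74  0.78  0.9   1.1 ]
```

View pics/w11.png

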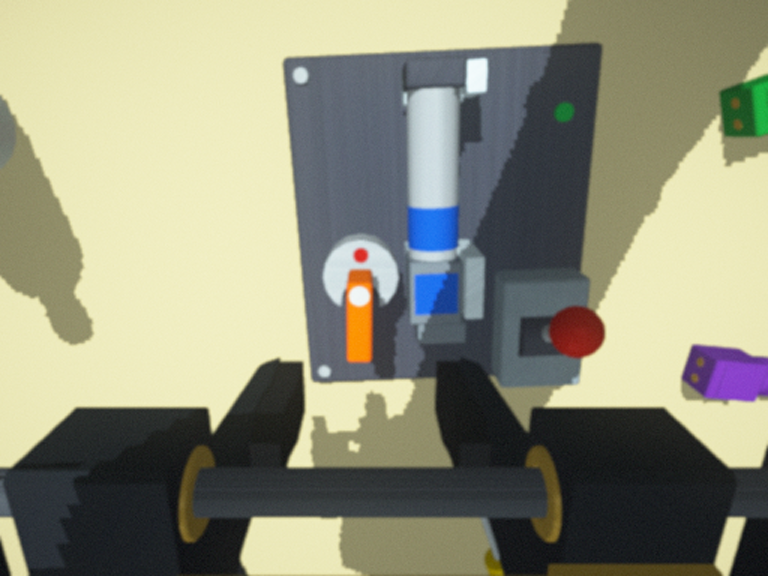

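The picture shows the blue logger home in the cradle, tag at (436,292), with the lobe clear at (361,255). I go down onto the knob.

Emit:
{"name": "move_arm", "arguments": {
  "rows": [0.5,0.4,-0.7,-2,0,0,-0.6,0.5,0,0,-2,0,0,0,0.5,0,0,-1,0,0,0,0.5,0,0,0,0,0,0]
}}

```text
time: 16.17
ee_pos: [0.5317, -0.2549, 0.1113]
tool_rot: [-2.363, -2.07, -0.005]
wrist_force: [-0.4, 0.9, -0.3]
opening: 0.044
```

```bash
python3 s.py
```

```text
16.1667 [ 0.5317 -0.2549  0.1113] xhead 1.4386 fix tilt deg [-0.13  0.11  0.  ] F [-0.4  0.9 -0.3] [ 0.03 -0.11  0.01] 0.044 [ 0.79  0.92 -0.77  1.76  0.85  0.82  1.04]
```

Emit:
{"name": "move_arm", "arguments": {
  "rows": [0.5,0.2,-0.2,-1.5,0,0,0,0.5,0,0,0,0,0,0,0.5,0,0,-1.4,0,0,0,0.5,0,0,0,0,0,0]
}}

```text
time: 16.5
ee_pos: [0.5327, -0.2555, 0.0808]
tool_rot: [-2.359, -2.072, -0.004]
wrist_force: [0.2, 0.3, -0.4]
opening: 0.0439
```

```bash
python3 s.py
```

```text
16.5 [ 0.5327 -0.2555  0.0808] xhead 1.441 fix tilt deg [-0.18  0.05  0.  ] F [ 0.2  0.3 -0.4] [ 0.05 -0.17 -0.03] 0.0439 [ 0.77  0.97 -0.73  1.77  0.9   0.78  1.01]
```

Emit:
{"name": "move_arm", "arguments": {
  "rows": [0.5,0.1,-0.2,-0.4,0,0,0,1,0,0,0,0,0,0,1,0,0,0,0,0,0,1,0,0,0,0,0,0,1,0,0,0,0,0,0],
  "squeeze": 55
}}

```text
time: 16.92
ee_pos: [0.5346, -0.2574, 0.077]
tool_rot: [-2.36, -2.073, -0.006]
wrist_force: [0.1, -0.9, 0.0]
opening: 0.0195
```

Emit:
{"name": "move_arm", "arguments": {
  "rows": [1,0,0,0,0,0,0,1,0,0,0,0,0,0,1,0,0,0,0,0,0]
}}

```text
time: 17.17
ee_pos: [0.5349, -0.2571, 0.0774]
tool_rot: [-2.36, -2.073, -0.008]
wrist_force: [-0.4, 0.1, -1.6]
opening: 0.0113
```

```bash
python3 s.py
```

```text
17.1667 [ 0.5349 -0.2571  0.0774] xhead 1.4413 fix tilt deg [-0.21  0.19  0.  ] F [-0.4  0.1 -1.6] [-0.1  -0.2  -0.11] 0.0113 [ 0.77  0.97 -0.73  1.77  0.9   0.77  1.01]
```

Gripped. I turn clockwise.

Emit:
{"name": "move_arm", "arguments": {
  "rows": [1,0,0,0,0,0,-4,1,0,0,0,0,0,-6,1,0,0,0,0,0,-6,1,0,0,0,0,0,-6,1,0,0,0,0,0,-6]
}}

```text
time: 17.58
ee_pos: [0.5348, -0.2573, 0.0774]
tool_rot: [2.803, 1.417, 0.008]
wrist_force: [0.4, 0.8, -2.4]
opening: 0.0116
```

```bash
python3 s.py
```

```text
17.5833 [ 0.5348 -0.2573  0.0774] xhead 0.936 fix tilt deg [-0.08  0.29  0.  ] F [ 0.4  0.8 -2.4] [-0.02 -0.13  0.19] 0.0116 [ 0.71  0.94 -0.61  1.77  0.8   0.69  0.58]
```

Emit:
{"name": "move_arm", "arguments": {
  "rows": [1,0,0,0,0,0,-4,1,0,0,0,0,0,-3,1,0,0,0,0,0,-2,1,0,0,0,0,0,0]
}}

```text
time: 17.92
ee_pos: [0.5348, -0.2573, 0.0774]
tool_rot: [2.908, 1.18, 0.006]
wrist_force: [0.8, 0.0, -2.6]
opening: 0.0117
```

```bash
python3 s.py
```

```text
17.9167 [ 0.5348 -0.2573  0.0774] xhead 0.7709 fix tilt deg [0.08 0.28 0.  ] F [ 0.8  0.  -2.6] [-0.02 -0.11  0.13] 0.0117 [ 0.69  0.93 -0.57  1.77  0.77  0.67  0.45]
```

Emit:
{"name": "move_arm", "arguments": {
  "rows": [1,0,0,0,0,0,-3,1,0,0,0,0,0,-2,1,0,0,0,0,0,0]
}}

```text
time: 18.17
ee_pos: [0.5347, -0.2575, 0.0774]
tool_rot: [2.952, 1.061, 0.005]
wrist_force: [-0.3, 0.1, -2.1]
opening: 0.0118
```

```bash
python3 s.py
```

```text
18.1667 [ 0.5347 -0.2575  0.0774] xhead 0.6898 fix tilt deg [0.19 0.26 0.  ] F [-0.3  0.1 -2.1] [-0.08 -0.19  0.78] 0.0118 [ 0.68  0.92 -0.55  1.77  0.75  0.66  0.38]
```

Emit:
{"name": "move_arm", "arguments": {
  "rows": [1,0,0,0,0,0,0,1,0,0,0,0,0,0]
}}

```text
time: 18.33
ee_pos: [0.5347, -0.2575, 0.0774]
tool_rot: [2.948, 1.07, 0.004]
wrist_force: [1.1, -0.5, -0.4]
opening: 0.0114
```

```bash
python3 s.py
```

```text
18.3333 [ 0.5347 -0.2575  0.0774] xhead 0.696 fix tilt deg [0.23 0.26 0.  ] F [ 1.1 -0.5 -0.4] [-0.09 -0.07  0.65] 0.0114 [ 0.68  0.92 -0.55  1.78  0.75  0.66  0.39]
```

Emit:
{"name": "move_arm", "arguments": {
  "rows": [1,0,0,0,0,0,-2,1,0,0,0,0,0,-2,1,0,0,0,0,0,0]
}}

```text
time: 18.58
ee_pos: [0.5346, -0.2576, 0.0774]
tool_rot: [2.98, 0.975, 0.004]
wrist_force: [0.3, -0.4, -2.6]
opening: 0.0119
```

```bash
python3 s.py
```

```text
18.5833 [ 0.5346 -0.2576  0.0774] xhead 0.6325 fix tilt deg [0.29 0.25 0.  ] F [ 0.3 -0.4 -2.6] [-0.18 -0.13  1.09] 0.0119 [ 0.67  0.92 -0.53  1.78  0.74  0.65  0.34]
```

Clamping torque is firm, at or above what is needed. I let go of the knob.

Emit:
{"name": "move_arm", "arguments": {
  "rows": [0.45,0,0,0,0,0,0,0.45,0,0,0,0,0,0,0.45,0,0,0,0,0,0,0.45,0,0,0,0,0,0,0.45,0,0,0,0,0,0]
}}

```text
time: 19.0
ee_pos: [0.5351, -0.2576, 0.0781]
tool_rot: [2.983, 0.97, 0.007]
wrist_force: [0.1, -0.2, 0.8]
opening: 0.0432
```

```bash
python3 - <<'E'
from h import *
import pickle
c=cam('wrist'); save(c,'w12.png',1.5);pickle.dump(c,open('w12.pkl','wb'))
E
python3 s.py
```

```text
19.05 [ 0.5351 -0.2577  0.0781] xhead 0.6287 fix tilt deg [0.2  0.32 0.  ] F [0.6 0.3 0.4] [-0.05 -0.1   0.02] 0.047 [ 0.67  0.92 -0.53  1.77  0.73  0.65  0.33]
```

View pics/w12.png

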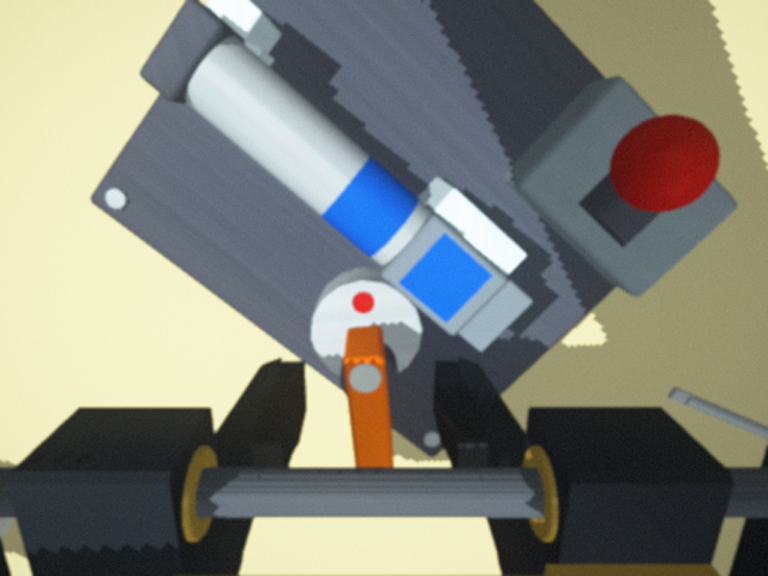

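The disc touches the head, and the logger is against fence and stop, with the tag at (447,277). I raise the hand and measure.

Emit:
{"name": "move_arm", "arguments": {
  "rows": [0.45,0,0,2,0,0,0,0.45,0,0,3,0,0,0,0.45,0,0,3,0,0,0,0.45,-1,0,3,0,0,0,0.45,-1,0,1,0,0,0]
}}

```text
time: 19.47
ee_pos: [0.5133, -0.256, 0.1988]
tool_rot: [-2.986, -0.972, 0.0]
wrist_force: [1.1, 0.8, 0.7]
opening: 0.0486
```

Emit:
{"name": "move_arm", "arguments": {
  "rows": [0.45,-1,0,1,0,0,5,0.45,-1,0,0,0,0,5,0.45,0,0,0,0,0,0]
}}

```text
time: 19.72
ee_pos: [0.4913, -0.2568, 0.2121]
tool_rot: [2.885, 1.235, 0.001]
wrist_force: [-1.0, -0.5, -0.1]
opening: 0.0483
```

```bash
python3 - <<'E'
from h import *
import pickle
c=cam('wrist'); save(c,'w13.png',1.5);pickle.dump(c,open('w13.pkl','wb'))
th,t=-.083,np.array([.4875,-.2115])
ax=app(th,t,(.05,-.042))
hsv=cv2.cvtColor(c['img'],cv2.COLOR_RGB2HSV)
m=cv2.inRange(hsv,(0,150,80),(4,255,255))|cv2.inRange(hsv,(174,150,80),(180,255,255))
n,l,s,ce=cv2.connectedComponentsWithStats(m)
for i in range(1,n):
    if s[i,4]>8:
        w=onz(c,*ce[i],.064)[:2];d=w-ax;print('red',s[i],ce[i],'turn',th+np.pi-np.arctan2(d[1],d[0]),np.linalg.norm(d))
m=cv2.inRange(hsv,(106,130,60),(125,255,255));n,l,s,ce=cv2.connectedComponentsWithStats(m)
inv=lambda w:np.array([[np.cos(th),np.sin(th)],[-np.sin(th),np.cos(th)]])@(w[:2]-t)*1e3
for i in range(1,n):
    if s[i,4]>60:print('blue',s[i],ce[i],inv(onz(c,*ce[i],.068)))
E
python3 s.py
```

```text
red [375 144  31  29 711] [389.74542897 157.75105485] turn 1.7795550571859748 0.11392051873134855
red [277 184   7   6  30] [280.  186.5] turn 0.7616452536245037 0.02430362976051285
blue [271 136  36  34 660] [289.80454545 154.00909091] [12.39713775  0.43713417]
blue [296 168  32  31 564] [311.55319149 182.79078014] [46.68759759  0.05193877]
blue [   0  231   87   43 2243] [ 51.82255907 253.63575568] [ -55.84910712 -243.50028368]
19.7667 [ 0.4927 -0.2567  0.2123] xhead 0.8058 fix tilt deg [0.12 0.22 0.  ] F [-0.2 -0.7  0.6] [ 0.01 -0.14 -0.  ] 0.0486 [ 0.82  0.71 -0.72  1.79  0.61  0.86  0.61]
```

View pics/w13.png

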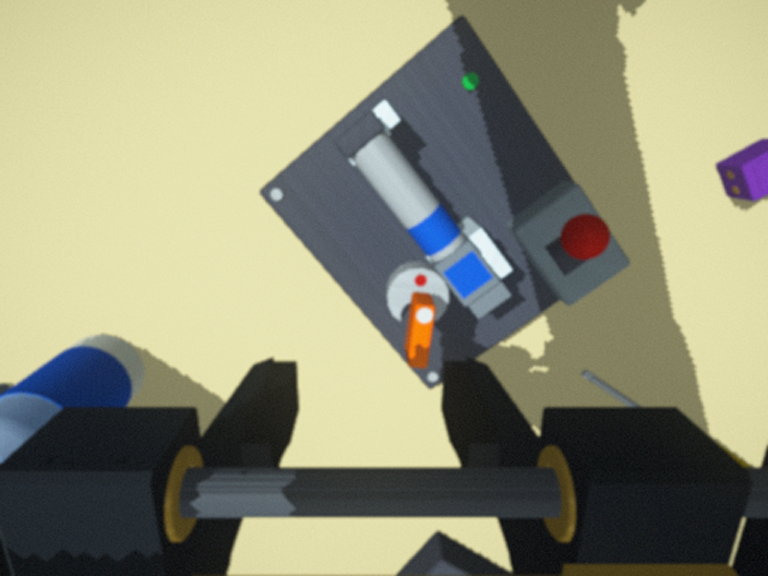

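```bash
python3 - <<'E'
from h import *
import pickle
th,t=-.083,np.array([.4875,-.2115]); ax=app(th,t,(.05,-.042))
for f in ['w1','w3','w11','w12','w13']:
    c=pickle.load(open(f+'.pkl','rb'));hsv=cv2.cvtColor(c['img'],cv2.COLOR_RGB2HSV)
    m=cv2.inRange(hsv,(5,180,60),(16,255,255)); m[330:]=0
    n,l,s,ce=cv2.connectedComponentsWithStats(m)
    d=[(np.hypot(*(onz(c,*ce[i],.1)[:2]-ax)),i) for i in range(1,n) if s[i,4]>60]; i=min(d)[1]
    ys,xs=np.where(l==i); W=np.array([onz(c,x,y,.1)[:2] for x,y in zip(xs,ys)],np.float32)
    r=cv2.minAreaRect(W*1000)
    B=cv2.boxPoints(r); e=max([B[1]-B[0],B[2]-B[1]],key=np.linalg.norm); a=np.arctan2(e[1],e[0])
    m2=cv2.inRange(hsv,(0,150,60),(4,255,255))|cv2.inRange(hsv,(174,150,60),(180,255,255)); n2,l2,s2,c2=cv2.connectedComponentsWithStats(m2)
    dd=[(np.hypot(*(onz(c,*c2[j],.064)[:2]-ax)),j) for j in range(1,n2) if s2[j,4]>8]
    rd=onz(c,*c2[min(dd)[1]],.064)[:2]-ax
    print(f,W.mean(0),r[1],'turn mod pi',np.mod(th-a,np.pi),'dot turn',th+np.pi-np.arctan2(rd[1],rd[0]),np.linalg.norm(rd))
E
```

```text
w1 [ 0.5334462  -0.26046032] (29.415626525878906, 11.327254295349121) turn mod pi 1.6079704 dot turn 1.6297007148662563 0.02418013472521943
w3 [ 0.5374456  -0.25777477] (11.419892311096191, 30.4625186920166) turn mod pi 0.054682426 dot turn 0.05574515965478266 0.0243433434443835
w11 [ 0.5366586  -0.25729585] (11.216751098632812, 30.581340789794922) turn mod pi 0.042399175 dot turn 0.05099920130528801 0.024496314490839565
w12 [ 0.52970046 -0.2522578 ] (11.332342147827148, 45.361297607421875) turn mod pi 0.7719669 dot turn 0.7660673040461483 0.024383046050644005
w13 [ 0.53014594 -0.25656584] (13.633257865905762, 44.15985870361328) turn mod pi 0.7523676 dot turn 0.7616452536245037 0.02430362976051285
```

The dot and the bar agree on a knob turn of about 0.76, while the hand went to 0.86, so the grip gave or the cam sprang back. That is past contact (0.73) but with little margin. I regrip and tighten, watching the dot.

Emit:
{"name": "move_arm", "arguments": {
  "rows": [0.5,2,0,-2,0,0,-2,0.5,1.5,0,-3,0,0,-2,0.5,0.7,0,-3,0,0,0,0.5,0,0,-1,0,0,0,0.5,0,0,0,0,0,0],
  "squeeze": 60
}}

```text
time: 20.18
ee_pos: [0.5379, -0.2571, 0.118]
tool_rot: [2.936, 1.103, 0.007]
wrist_force: [0.1, 0.6, 0.7]
opening: 0.0438
```

```bash
python3 s.py
```

```text
20.1833 [ 0.5379 -0.2571  0.118 ] xhead 0.7187 fix tilt deg [0.2  0.37 0.  ] F [0.1 0.6 0.7] [-0.04 -0.14  0.01] 0.0438 [ 0.7   0.87 -0.6   1.75  0.7   0.74  0.45]
```

Emit:
{"name": "move_arm", "arguments": {
  "rows": [0.5,-0.3,0,-1.5,0,0.3,0.4,0.5,0,0,-1.5,0,0,0,0.5,0,0,0,0,0,0,0.5,0,0,0,0,0,0]
}}

```text
time: 20.52
ee_pos: [0.5341, -0.257, 0.0872]
tool_rot: [2.935, 1.112, -0.001]
wrist_force: [-0.2, 0.4, 1.2]
opening: 0.0444
```

```bash
python3 s.py
```

```text
20.5167 [ 0.5341 -0.257   0.0872] xhead 0.7242 fix tilt deg [0.2  0.02 0.  ] F [-0.2  0.4  1.2] [-0.01 -0.11 -0.03] 0.0444 [ 0.69  0.91 -0.57  1.77  0.74  0.69  0.42]
```

Emit:
{"name": "move_arm", "arguments": {
  "rows": [0.5,0,0,-1.1,0,0,0,0.5,0,0,0,0,0,0,1,0,0,0,0,0,0,1,0,0,0,0,0,0,1,0,0,0,0,0,0]
}}

```text
time: 20.93
ee_pos: [0.5349, -0.2581, 0.0784]
tool_rot: [2.933, 1.108, 0.003]
wrist_force: [-0.2, -0.3, -0.2]
opening: 0.0263
```

Emit:
{"name": "move_arm", "arguments": {
  "rows": [1,0,0,0,0,0,0,1,0,0,0,0,0,0,1,0,0,0,0,0,0,1,0,0,0,0,0,0,1,0,0,0,0,0,0]
}}

```text
time: 21.35
ee_pos: [0.5354, -0.2582, 0.0792]
tool_rot: [2.933, 1.107, 0.005]
wrist_force: [-0.4, 0.7, -1.1]
opening: 0.0112
```

```bash
cat > dot.py <<'E'
from h import *
th,t=-.083,np.array([.4875,-.2115]); ax=app(th,t,(.05,-.042))
c=cam('wrist');hsv=cv2.cvtColor(c['img'],cv2.COLOR_RGB2HSV)
m2=cv2.inRange(hsv,(0,150,60),(4,255,255))|cv2.inRange(hsv,(174,150,60),(180,255,255)); n2,l2,s2,c2=cv2.connectedComponentsWithStats(m2)
dd=[(np.hypot(*(onz(c,*c2[j],.064)[:2]-ax)),j) for j in range(1,n2) if s2[j,4]>8]
rd=onz(c,*c2[min(dd)[1]],.064)[:2]-ax
print('dot turn',th+np.pi-np.arctan2(rd[1],rd[0]),np.linalg.norm(rd))
E
python3 s.py; python3 dot.py
```

```text
21.35 [ 0.5354 -0.2582  0.0792] xhead 0.7217 fix tilt deg [0.32 0.32 0.  ] F [-0.4  0.7 -1.1] [ 0.1  -0.2   0.02] 0.0112 [ 0.68  0.92 -0.56  1.77  0.76  0.67  0.41]
dot turn 0.7592902134975672 0.024448582912941306
```

Emit:
{"name": "move_arm", "arguments": {
  "rows": [1,0,0,0,0,0,-3,1,0,0,0,0,0,-2,1,0,0,0,0,0,0]
}}

```text
time: 21.65
ee_pos: [0.5352, -0.2584, 0.0792]
tool_rot: [2.973, 0.986, 0.003]
wrist_force: [-0.2, -0.7, -0.8]
opening: 0.0118
```

```bash
python3 s.py; python3 dot.py
```

```text
21.65 [ 0.5352 -0.2584  0.0792] xhead 0.6407 fix tilt deg [0.46 0.27 0.  ] F [-0.2 -0.7 -0.8] [-0.14 -0.16  1.11] 0.0118 [ 0.67  0.92 -0.54  1.77  0.74  0.65  0.34]
dot turn 0.7811539667954972 0.024365722437809975
```

The cam turned only 0.02 more under 1.1 N·m, so it is wedged hard. I release it and check.

Emit:
{"name": "move_arm", "arguments": {
  "rows": [0.45,0,0,0,0,0,0,0.45,0,0,0,0,0,0,0.45,0,0,0,0,0,0,0.45,0,0,0,0,0,0,0.45,0,0,0,0,0,0]
}}

```text
time: 22.12
ee_pos: [0.5355, -0.2581, 0.0795]
tool_rot: [2.975, 0.984, 0.005]
wrist_force: [-0.2, 0.4, 1.0]
opening: 0.043
```

```bash
python3 s.py; python3 dot.py; python3 - <<'E'
from h import *
c=cam('wrist'); save(c,'w14.png',5,(190,100,350,220))
E
```

```text
22.1167 [ 0.5355 -0.2581  0.0795] xhead 0.6387 fix tilt deg [0.37 0.3  0.  ] F [-0.2  0.4  1. ] [-0.06 -0.14  0.04] 0.043 [ 0.67  0.92 -0.54  1.77  0.74  0.66  0.34]
dot turn 0.7653924162333046 0.024437564322843518
```

View pics/w14.png

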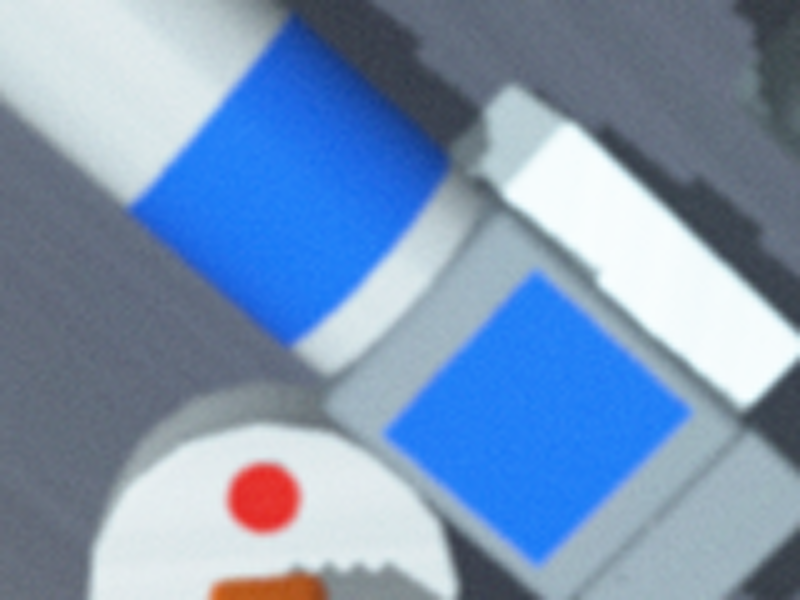

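The lobe bears on the head, with the turn steady at 0.765. The head is flush against the fence (crop (650,270)) and the stop (crop (690,520)). Now the switch: fingers shut, behind the ball.

Emit:
{"name": "move_arm", "arguments": {
  "rows": [0.45,0,0,2,0,0,0,0.45,0,0,3,0,0,0,1,0,0,3,0,0,0,1,-0.5,2,0.5,0,0,6,1,-0.5,3,0,0,0,6],
  "squeeze": 30
}}

```text
time: 22.63
ee_pos: [0.5239, -0.2141, 0.1659]
tool_rot: [2.857, 1.278, -0.002]
wrist_force: [-0.0, 0.5, -0.8]
opening: 0.0305
```

Emit:
{"name": "move_arm", "arguments": {
  "rows": [1,-0.5,3,0,0,0,6.5,1,-0.5,2,0,0,0,6.5,1,0,0.5,0,0,0,6.5,1,0,0,0,0,0,6.5,1,0,0,0,0,0,6.5]
}}

```text
time: 23.05
ee_pos: [0.5137, -0.1496, 0.1696]
tool_rot: [2.347, 2.07, 0.012]
wrist_force: [0.5, -1.3, 0.4]
opening: 0.0004
```

Emit:
{"name": "move_arm", "arguments": {
  "rows": [1,0,0,0,0,0,5,1,0,0,0,0,0,0]
}}

```text
time: 23.22
ee_pos: [0.5135, -0.149, 0.1697]
tool_rot: [2.245, 2.182, 0.014]
wrist_force: [0.5, 0.3, -0.7]
opening: 0.0002
```

```bash
python3 s.py
```

```text
23.2167 [ 0.5135 -0.149   0.1697] xhead 1.542 fix tilt deg [0.11 0.8  0.  ] F [ 0.5  0.3 -0.7] [ 0.02 -0.12 -0.06] 0.0002 [ 0.69  0.79 -0.85  1.9   0.82  0.82  0.93]
```

Emit:
{"name": "move_arm", "arguments": {
  "rows": [1,0,0,-2,0,0.5,-3,1,0,0,-2,0,0,0,1,0,0,-1.5,0,0,0,1,0,0,0,0,0,0,1,0,0,0,0,0,0]
}}

```text
time: 23.63
ee_pos: [0.5146, -0.1497, 0.1141]
tool_rot: [2.322, 2.105, 0.006]
wrist_force: [0.3, 0.2, 0.9]
opening: 0.0002
```

```bash
python3 s.py; python3 - <<'E'
from h import *
c=cam('wrist'); save(c,'w15.png',1.5)
E
```

```text
23.6333 [ 0.5146 -0.1497  0.1141] xhead 1.4726 fix tilt deg [0.16 0.46 0.  ] F [0.3 0.2 0.9] [ 0.09 -0.14  0.06] 0.0002 [ 0.63  0.87 -0.75  1.93  0.92  0.72  0.79]
```

View pics/w15.png

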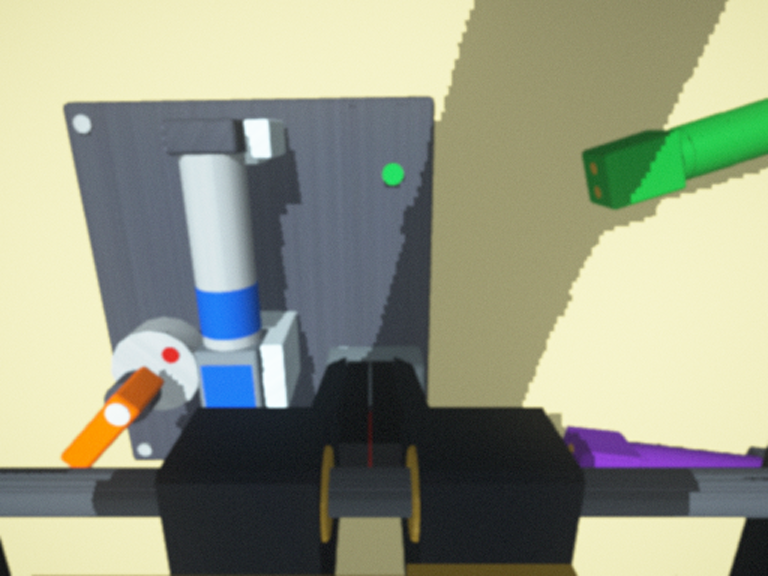

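Emit:
{"name": "move_arm", "arguments": {
  "rows": [1,0,-0.1,-2,0,0,0,1,0,0,-1.5,0,0,0,1,0,0,0,0,0,0,1,0,0,0,0,0,0]
}}

```text
time: 24.02
ee_pos: [0.5176, -0.1512, 0.0825]
tool_rot: [2.323, 2.095, 0.013]
wrist_force: [0.4, -0.2, 0.3]
opening: 0.0004
```

```bash
python3 s.py
```

```text
24.0167 [ 0.5176 -0.1512  0.0825] xhead 1.468 fix tilt deg [0.24 0.88 0.  ] F [ 0.4 -0.2  0.3] [ 0.03 -0.1  -0.  ] 0.0004 [ 0.61  0.91 -0.7   1.94  0.99  0.66  0.73]
```

Emit:
{"name": "move_arm", "arguments": {
  "rows": [1,0.3,0,-0.6,0,0.5,0,1,1,0,0,0,0,0,1,1,0,0,0,0,0,1,1,-0.1,0,0,0,0,1,1,-0.1,0,0,0,0]
}}

```text
time: 24.43
ee_pos: [0.5598, -0.1533, 0.0806]
tool_rot: [2.33, 2.1, -0.004]
wrist_force: [-1.4, -0.4, 2.4]
opening: 0.0004
```

```bash
python3 s.py
```

```text
24.4333 [ 0.5598 -0.1533  0.0806] xhead 1.4669 fix tilt deg [0.32 0.09 0.  ] F [-1.4 -0.4  2.4] [ 0.12  0.27 -0.  ] 0.0004 [ 0.59  0.96 -0.73  1.81  0.92  0.76  0.82]
```

Emit:
{"name": "move_arm", "arguments": {
  "rows": [1,1,-0.1,0,0,0,0,1,1,-0.1,0,0,0,0,1,0.6,0,0,0,0,0,1,0,0,0,0,0,0]
}}

```text
time: 24.77
ee_pos: [0.5796, -0.1548, 0.082]
tool_rot: [-2.33, -2.096, 0.027]
wrist_force: [0.2, 0.1, 1.7]
opening: 0.0002
```

```bash
python3 s.py; python3 - <<'E'
from h import *
c=cam('scene'); save(c,'s16.png',8,(205,145,305,215))
E
```

```text
24.7667 [ 0.5796 -0.1548  0.082 ] xhead 1.4654 fix tilt deg [ 0.35 -1.01  0.  ] F [0.2 0.1 1.7] [ 0.09 -0.23 -0.01] 0.0002 [ 0.58  0.98 -0.75  1.73  0.88  0.83  0.87]
```

View pics/s16.png

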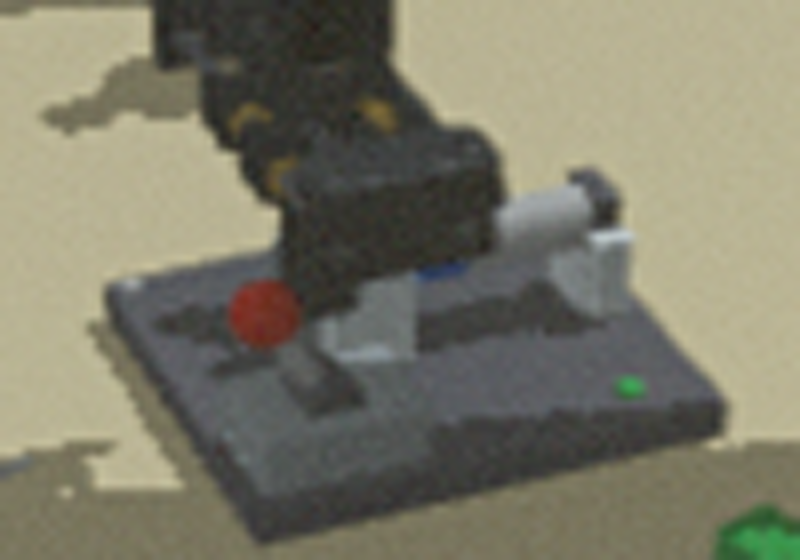

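The lever now leans to +x, with the ball at crop (264,313). I push a little further until there is resistance.

Emit:
{"name": "move_arm", "arguments": {
  "rows": [1,0.6,0,-0.3,0,0,0,1,0.6,0,0,0,0,0,1,0.5,0,0,0,0,0]
}}

```text
time: 25.07
ee_pos: [0.5805, -0.1545, 0.0795]
tool_rot: [-2.314, -2.084, 0.07]
wrist_force: [-11.2, 0.4, 8.7]
opening: 0.0003
```

```bash
python3 s.py; cat > ball.py <<'E'
from h import *
th,t=-.083,np.array([.4875,-.2115])
inv=lambda w:np.array([[np.cos(th),np.sin(th)],[-np.sin(th),np.cos(th)]])@(w[:2]-t)*1e3
for n in['scene','top']:
    c=cam(n);hsv=cv2.cvtColor(c['img'],cv2.COLOR_RGB2HSV)
    m=cv2.inRange(hsv,(0,150,50),(5,255,255))|cv2.inRange(hsv,(174,150,50),(180,255,255));k,l,s,ce=cv2.connectedComponentsWithStats(m)
    for i in range(1,k):
        if s[i,4]>15:
            q=inv(onz(c,*ce[i],.084))
            if abs(q[1]-65)<25: 
                # intersect ray with plane station y=65
                p,d=ray(c,*ce[i]); nn=np.array([-np.sin(th),np.cos(th),0]); y0=nn[:2]@t+.065
                w=p+d*(y0-nn@p)/(nn@d); x=inv(w)[0]; print(n,s[i],'station x,z',x,w[2]*1e3,'lever',np.arctan2(x-85,w[2]*1e3-40)+.5,'z84:',q)
E
python3 ball.py
```

```text
25.0667 [ 0.5805 -0.1545  0.0795] xhead 1.4667 fix tilt deg [ 0.56 -2.94  0.  ] F [-11.2   0.4   8.7] [0.17 2.22 0.01] 0.0003 [ 0.57  1.   -0.75  1.69  0.86  0.88  0.89]
scene [234 181   8   7  32] station x,z 110.21038946521163 83.81638002264835 lever 1.0221081660615519 z84: [110.31357479  65.26708854]
```

Lever is at its stop (about 1.0 rad). I back off and go up.

Emit:
{"name": "move_arm", "arguments": {
  "rows": [1,-1,0,0,0,-2,0,1,-1.5,0,0.5,0,0,0,1,-1.5,0,2,0,0,0,1,-1,0,3,0,0,0,1,0,0,4,0,0,0]
}}

```text
time: 25.58
ee_pos: [0.5255, -0.1543, 0.1721]
tool_rot: [-2.326, -2.094, 0.037]
wrist_force: [1.1, -0.4, -0.6]
opening: 0.0005
```

Emit:
{"name": "move_arm", "arguments": {
  "rows": [1,-3,0,4,0,0,0,1,-4,0,2,0,0,0,1,-3,0,0,0,0,0,1,0,0,0,0,0,0]
}}

```text
time: 25.92
ee_pos: [0.4379, -0.1523, 0.236]
tool_rot: [2.331, 2.099, -0.013]
wrist_force: [-0.3, -0.9, -0.2]
opening: 0.0005
```

```bash
python3 s.py; python3 ball.py; python3 dot.py; python3 - <<'E'
from h import *
c=cam('wrist'); save(c,'w17.png',1.5)
c=cam('top'); save(c,'t17.png',1.5)
E
```

```text
25.9167 [ 0.4379 -0.1523  0.236 ] xhead 1.4663 fix tilt deg [ 0.53 -0.16  0.  ] F [-0.3 -0.9 -0.2] [ 0.08 -0.04  0.01] 0.0005 [ 0.81  0.62 -0.93  2.02  0.69  0.85  0.95]
scene [234 181   8   7  30] station x,z 110.64103571042718 82.29203475369495 lever 1.045028175493 z84: [111.59773777  67.47903688]
top [267 179   7   8  39] station x,z 112.52525946479989 75.55751733167737 lever 1.1587508014789054 z84: [111.20109822  65.55016807]
dot turn 0.7442279601532333 0.024697868050098323
```

View pics/w17.png

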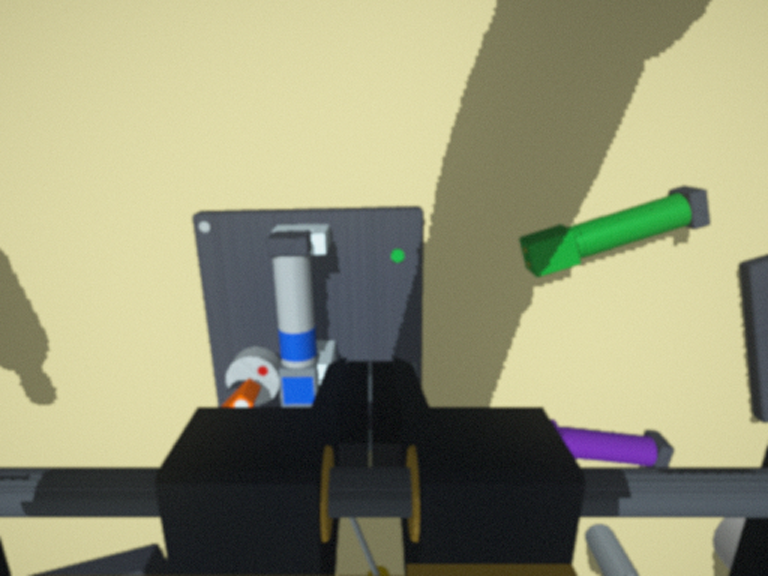

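View pics/t17.png

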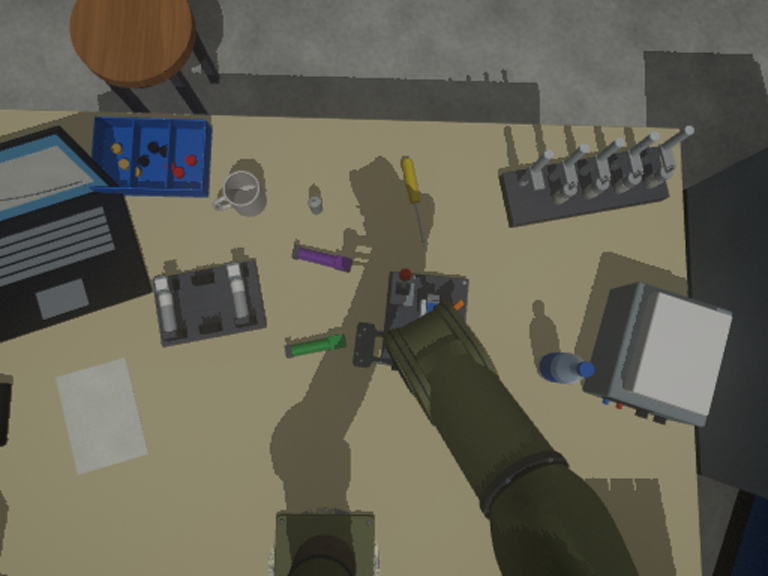

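Everything is in place, but the dot read 0.744 from this oblique view. I check it once more from nearer overhead.

Emit:
{"name": "move_arm", "arguments": {
  "rows": [1,2,-3.5,0,0,0,0,1,2,-3.5,0,0,0,0,1,1.5,-3,0,0,0,0,1,0,0,0,0,0,0]
}}

```text
time: 26.5
ee_pos: [0.5041, -0.2529, 0.2326]
tool_rot: [2.325, 2.11, 0.0]
wrist_force: [-0.2, -1.1, -1.1]
opening: 0.0005
```

```bash
python3 s.py; python3 dot.py; python3 dot.py; python3 - <<'E'
from h import *
c=cam('wrist'); save(c,'w18.png',1.5)
th,t=-.083,np.array([.4875,-.2115])
inv=lambda w:np.array([[np.cos(th),np.sin(th)],[-np.sin(th),np.cos(th)]])@(w[:2]-t)*1e3
hsv=cv2.cvtColor(c['img'],cv2.COLOR_RGB2HSV)
m=cv2.inRange(hsv,(106,130,60),(125,255,255));n,l,s,ce=cv2.connectedComponentsWithStats(m)
for i in range(1,n):
    if s[i,4]>60:print('blue',s[i],ce[i],inv(onz(c,*ce[i],.068)))
E
```

```text
26.5 [ 0.5041 -0.2529  0.2326] xhead 1.474 fix tilt deg [0.08 0.09 0.  ] F [-0.2 -1.1 -1.1] [ 0.07 -0.16  0.07] 0.0005 [ 0.89  0.75 -0.91  1.74  0.7   1.    1.19]
dot turn 0.7566728768169879 0.024236791300455234
dot turn 0.7604871004576412 0.024248172308342395
blue [   0   75   46   66 2403] [ 19.36287973 107.76820641] [ -49.00268028 -242.62750511]
blue [267 159  27  23 539] [279.42671614 170.4174397 ] [12.37102522 -1.62571107]
blue [269 193  23  21 459] [280.15904139 203.37037037] [46.6420819  -0.07723767]
```

View pics/w18.png

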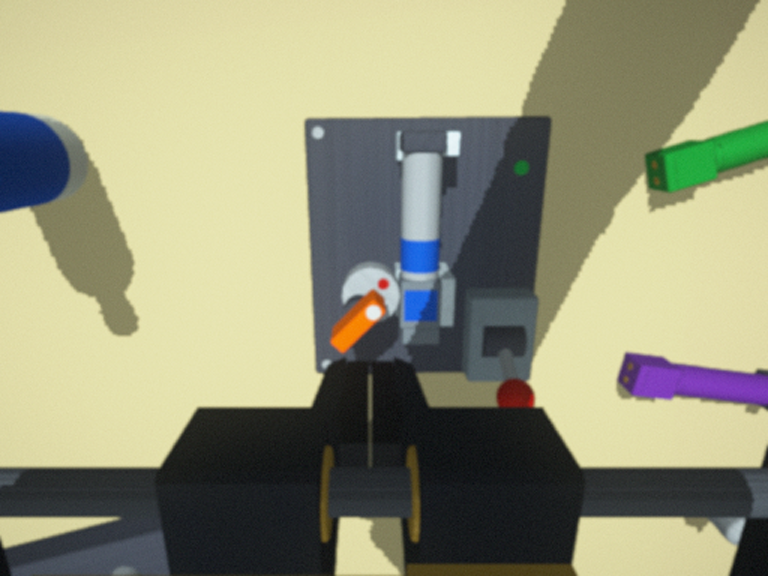

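The knob turn is unchanged at 0.76, the logger is home and the lever is over with its ball at (515,397). I hand in.

```bash
python3 -c "
from station import bot
print(bot.close_job())"
```

```text
the job is handed in; nothing more can be done
None
```

I finished the job and handed it in at about 26.5 s of the 72 s; the hand-in gives no verdict. I turned the knob back to a turn of about 0.05 and laid the blue-banded logger in the cradle. I slid it to the end stop, let go, and clamped it clockwise, twice because the grip slipped the first time. I then pushed the switch lever to its stop and moved the arm clear.

- **Logger:** the last pictures show it home, with the tag centre at station (46.6, -0.1) mm against a nominal (47.5, 0). It is parallel to the fence.
- **Lever:** it measured about 1.02–1.05 rad in the scene camera. A top-view estimate, less accurate because of the steep angle, gave 1.16 rad.
- **Clamp:** the knob rests at about 0.76 rad, less than the 0.83–0.93 rad the description suggests. It was wedged hard: 1.1 N·m moved it only 0.02 rad, which mostly sprang back. I could not measure the lobe's force on the logger directly. One oblique view read 0.744 rad, but two later near-overhead views gave 0.757 and 0.760 rad.
- **Other objects:** the white-banded loggers and loose objects looked unmoved in the top view.

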